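# Put the label rolls away before the bench is washed down

## Task

The bench is about to be washed down, so the paper labels must be put away dry: unclip the storage box and open its lid, slide the retaining flange off the open end of the label holder's rod and put it in the small steel tray, and slide every label roll off the rod and put it in the box. Then close the lid fully and swing the clip back over its edge; do not lift the lid while the clip is on, and leave the specimen pots and the wash bottle where they stand.

Things in the scene. Friction and masses are not known exactly. Their poses are not given: they have to be found in the camera images.
- holder: label-roll holder, grey painted steel, fixed: base plate 110 (x) by 190 mm (y), 8 mm thick; an upright plate 44 mm wide, 100 mm high, its inner face at y = -89 mm; from it a level steel rod 12 mm in diameter runs along +y to its open end at y = +97 mm, its axis at x = 0, 85 mm above the bench. Origin under the middle of the base, on the bench
- rod_end (a point): centre of the end face of the rod's open end. The last 4 mm of the rod carry a raised bead 17 mm in diameter (rod 12 mm), so a part hanging by its bore is lifted about 6 mm, to run centred on the rod, and then passes the bead freely
- roll1: one of up to four identical label rolls (2 to 4 are present, the others None): white paper ring, outside diameter 56 mm, 26 mm wide, round bore 25.4 mm, about 70 g. At the start it hangs on the rod, its bore resting on the rod's top. Neighbours may be as close as 2 mm. Origin at its centre; its y axis is the bore's axis
- roll2: one of up to four identical label rolls (2 to 4 are present, the others None): white paper ring, outside diameter 56 mm, 26 mm wide, round bore 25.4 mm, about 70 g. At the start it hangs on the rod, its bore resting on the rod's top. Neighbours may be as close as 2 mm. Origin at its centre; its y axis is the bore's axis
- roll3: one of up to four identical label rolls (2 to 4 are present, the others None): white paper ring, outside diameter 56 mm, 26 mm wide, round bore 25.4 mm, about 70 g. At the start it hangs on the rod, its bore resting on the rod's top. Neighbours may be as close as 2 mm. Origin at its centre; its y axis is the bore's axis
- roll4: one of up to four identical label rolls (2 to 4 are present, the others None): white paper ring, outside diameter 56 mm, 26 mm wide, round bore 25.4 mm, about 70 g. At the start it hangs on the rod, its bore resting on the rod's top. Neighbours may be as close as 2 mm. Origin at its centre; its y axis is the bore's axis
- flange: grey plastic retaining flange, outermost on the rod, about 60 g, not fastened: a disc 62 mm in diameter, 5 mm thick (y = -5 to 0 mm) with a hub 34 mm in diameter (y = 0 to 30 mm), bore 25.4 mm all through. At the start it hangs on the rod by its bore, hub towards the open end. Origin on its axis where hub meets disc; y axis along the bore, towards the hub's end
- box: storage box, white, fixed, 140 mm (x) by 220 mm (y) outside and 72 mm high, walls and floor 4 mm; lid hinged along its +x side, clip in the middle of its -x side. Origin under the centre, on the bench. The rolls go inside, lying or standing in any order, where they do not hold up the lid
- lid (a joint): the teal lid's hinge: 0 shut, 1.57 upright, at most 1.8 rad (leaning back); stiff, it stays where it is left and needs about 4 N at the handle. The lid plate is 148 mm (x) by 228 mm (y), 10 mm thick, underside 72.5 mm above the bench when shut
- lid_hinge (a point): middle of the lid's hinge line, at x = +74 mm, height 72.5 mm on the box; the hinge line is parallel to the box's y axis
- lid_handle (a point): middle of the lid's carry handle: a round bar 12 mm in diameter along the box's y, 84 mm long between two posts, 103 mm from the hinge line, its axis 30 mm above the lid's top face, 45 mm behind the lid's front edge; moves with the lid. Past about 1 rad a gripper pointing down on the handle may touch that edge: push the lid on from underneath
- clip (a joint): the grey clip on the box's front: 0 fastened (upright, hook over the lid's front edge); swings outwards and down, away from the box, to a stop at 1.2 rad; light friction, stays where it is left (under 1 N at the tab). Its hook is clear of the lid beyond about 0.3 rad. With the clip on, the lid counts as locked and must not be lifted
- clip_hinge (a point): the clip's hinge, on the box at x = -79 mm, height 30 mm, its axis parallel to the box's y. The clip is a plate 45 mm wide (y), 4 mm thick, standing up from this hinge; 55 to 60 mm above it a hook reaches 12 mm inwards over the lid
- clip_tab (a point): middle of the upper edge of the clip's finger tab; moves with the clip. The tab runs 29 mm up from the hook, leaning 0.45 rad outwards; when fastened its edge is 113 mm above the bench, 30 mm above the lid's top. A finger over the lid can push it out from behind; from outside it is pushed back in
- tray: small open stainless steel tray, fixed: 124 mm (x) by 104 mm (y) outside, walls 20 mm high and 3 mm thick, floor 3 mm. Origin under its centre, on the bench
- pot_a: bystander: white specimen pot with a green screw lid, 58 mm in diameter, 58 mm high; origin at the centre of its underside
- pot_b: bystander: a larger specimen pot with a green screw lid, 68 mm in diameter, 72 mm high; origin at the centre of its underside
- wash_bottle: bystander: white wash bottle 64 mm in diameter, 170 mm high; origin at the centre of its underside
Not all that is in view belongs to the job. Leave any purple or red look-alike of the flange alone.

How it is judged (in metres and radians):
On the way, in this order (a step that is already met when the one before it is completed fails the run):
1. the clip is swung free while the lid is still shut (value of joint clip above 0.5 rad and value of joint lid below 0.1 rad), for 0.2 s.
2. the lid is open (value of joint lid above 1.2 rad), for 0.2 s.
3. every roll present is in the open box (x of roll1 in the frame of box between -0.066 and 0.066 m and y of roll1 in the frame of box between -0.106 and 0.106 m and z of roll1 in the frame of box between 0 and 0.06 m and x of roll2 in the frame of box between -0.066 and 0.066 m and y of roll2 in the frame of box between -0.106 and 0.106 m and z of roll2 in the frame of box between 0 and 0.06 m and x of roll3 in the frame of box between -0.066 and 0.066 m and y of roll3 in the frame of box between -0.106 and 0.106 m and z of roll3 in the frame of box between 0 and 0.06 m and x of roll4 in the frame of box between -0.066 and 0.066 m and y of roll4 in the frame of box between -0.106 and 0.106 m and z of roll4 in the frame of box between 0 and 0.06 m and value of joint lid above 1 rad), for 0.2 s.
4. the lid is shut with the rolls inside, the clip not yet on (value of joint lid below 0.05 rad and value of joint clip above 0.35 rad and x of roll1 in the frame of box between -0.066 and 0.066 m and y of roll1 in the frame of box between -0.106 and 0.106 m and z of roll1 in the frame of box between 0 and 0.06 m and x of roll2 in the frame of box between -0.066 and 0.066 m and y of roll2 in the frame of box between -0.106 and 0.106 m and z of roll2 in the frame of box between 0 and 0.06 m and x of roll3 in the frame of box between -0.066 and 0.066 m and y of roll3 in the frame of box between -0.106 and 0.106 m and z of roll3 in the frame of box between 0 and 0.06 m and x of roll4 in the frame of box between -0.066 and 0.066 m and y of roll4 in the frame of box between -0.106 and 0.106 m and z of roll4 in the frame of box between 0 and 0.06 m), for 0.2 s.
At the end, for the whole second after the job is handed in: every roll present has its centre inside the box, the lid is shut (within 0.05 rad) and the clip is swung back over it (within 0.12 rad), the flange lies at rest in the steel tray (its origin over the tray and below 50 mm); nothing moves (x of roll1 in the frame of box between -0.066 and 0.066 m and y of roll1 in the frame of box between -0.106 and 0.106 m and z of roll1 in the frame of box between 0 and 0.06 m and x of roll2 in the frame of box between -0.066 and 0.066 m and y of roll2 in the frame of box between -0.106 and 0.106 m and z of roll2 in the frame of box between 0 and 0.06 m and x of roll3 in the frame of box between -0.066 and 0.066 m and y of roll3 in the frame of box between -0.106 and 0.106 m and z of roll3 in the frame of box between 0 and 0.06 m and x of roll4 in the frame of box between -0.066 and 0.066 m and y of roll4 in the frame of box between -0.106 and 0.106 m and z of roll4 in the frame of box between 0 and 0.06 m and value of joint lid below 0.05 rad and value of joint clip below 0.12 rad and x of flange in the frame of tray between -0.06 and 0.06 m and y of flange in the frame of tray between -0.05 and 0.05 m and z of flange in the frame of tray between 0 and 0.05 m and linear speed of each of flange, roll1, roll2, roll3, roll4 below 0.02 m/s); the robot touches nothing.
It fails at once if the lid is lifted while the clip is on (value of joint lid above 0.15 rad and value of joint clip below 0.35 rad).
It fails at once if the small specimen pot is pushed away or knocked over (distance of pot_a from where it was at the start of the episode above 0.04 m or angle between pot_a's own z axis and vertical above 0.6 rad).
It fails at once if the larger specimen pot is pushed away or knocked over (distance of pot_b from where it was at the start of the episode above 0.04 m or angle between pot_b's own z axis and vertical above 0.6 rad).
It fails at once if the wash bottle is pushed away or knocked over (distance of wash_bottle from where it was at the start of the episode above 0.04 m or angle between wash_bottle's own z axis and vertical above 0.6 rad).
Of roll1, roll2, roll3, roll4 only 2 to 4 are there at a start; the rules pass over those that are not, and their reading is None.
At some moment in a run one of roll1, roll2, roll3, roll4, flange may be knocked a few centimetres aside while the robot is not near it.
Once in a run the grip may slacken for a moment while it holds something.
It also fails if it takes over 210 s, if anything falls off the work surface, if the arm or the gripper's body presses on something with over 40 N, if the wrist force passes 120 N, or if a joint passes its speed limit or range.

## Robot

A 6-joint arm with a two-finger parallel gripper is mounted at the origin on the work surface. World frame = base frame: x ahead of the robot, y to its left, z up, the work surface at z = 0. Lengths are in m, angles in degrees, forces in N, time in s.
With the tool pointing down it reaches from about 0.35 to 0.925 m from the base axis. Payload 6.4 kg.
Tool frame: the origin (TCP) lies midway between the tips of the shut fingers; the grasp point (between the pads) lies 19 mm behind it (hold_point_z is the distance from the TCP to the grasp point, in m); z points along the fingers, y is the line along which they close (so a half turn about z gives the same grasp; the last joint's range is limited). The gripper opens to 85 mm and grips with 20 to 120 N. Pads are 22 mm wide; open, the fingers measure 114 mm over their backs; the gripper's body (76 mm by 85 mm) begins 54 mm behind the grasp point. The pads swing forward as they close: fully open they stand 13 mm farther back than shut.
Start: joints at [-9.975, 14.043, 89.255, -0, 76.702, -9.975], TCP at [0.65, 0, 0.231] pointing down, gripper open.
Joint ranges: [-179.41, 179.41], [-58.25, 129.5], [7.25, 145.43], [-54.29, 234.29], [11.92, 165.04], [-157.13, 157.13]. Speed limits (degrees/s): [147.25, 147.25, 180, 180, 180, 180].

## Interface

Orientations are given as a 3x3 rotation matrix whose columns are the frame's x, y, z axes.
In Python, from station import * gives the robot as it stands.
- The arm moves only by the tool servo_tool, never from a script. Its argument "commands" is a list of rows, each a list of 5 numbers: the finger opening in cm, from 0 to 8.54, then the shift along the tool's x, y, z in cm, then the turn about the tool's z in rad. A call has 1 to 10 rows; each row shifts and turns the commanded pose from where the row before left it, along the tool's axes as they then stand; what a row does not reach is not made up. A row lasts 1/12 s, in which the tool goes at most 41.7 mm and 7.16 degrees, less where a joint would pass 70% of its speed; a pose out of reach is approached as far as the arm can. A call is refused whole if a number of a shift passes 4.17 or a number of a turn 0.125, either way. A call with a gripper value outside its range is refused whole. The fingers move at their own pace and stop on an object; "newtons" is the grip in N (left out, the last holds). Time passes only in rows, so rows that do not move let the fingers close. It gives the time, the measured TCP pose, the force, the opening and the grip force at its end, in the units of the state.
- get_state(): the state, without advancing time (a new reading comes with each control period).
- grab_frame(name): name is "scene" or "side" or "wrist"; returns a dict with "image" (480x640x3 uint8, blue, green, red), "mtx" (3x3 intrinsics, pixels), "origin" and "rotation" of the camera in the world. Camera axes: x right, y down, z forward; pixel columns grow to the right and rows downward; lengths in m; the calibration is good to about 2 mm. A picture is of the moment at which its call begins. There is no depth.
- close_job(): hands the job in; it is judged then, once.
The state is a dict: "time_s": time; "joints": joint angles; "qvel": joint speeds; "tau": joint torques, N m; "tool_pos": TCP position; "tool_rot": TCP orientation; "contact_force": force on the tool from outside, world axes, zero at the start; "ft_torque": the same for the moment, N m; "opening": finger opening in m; "grasp_force": force on a finger pad.
Only numpy, scipy, OpenCV 4.12 (cv2) and the standard library are available. Lean on these libraries where they do the work, as an engineer would, in place of code of your own. Each camera call takes 0.05 s, during which the arm holds its last target. There are 200 camera calls.

## Working session

There is one attempt and no reset: what is moved stays moved. The work goes in short steps, Python scripts to look and compute and a tool call to move; the robot and the scene stay as the last step left them, time stands still between calls to the robot, and variables do not carry over. Pictures are saved under pics/ and viewed, at most 14 in all, crops included, and the job is handed in when it is done.

Besides the shell and the picture viewer there is one more tool, called after "Emit:" as a command line: name --pt "numbers of a row" for each row, then --argument value for the rest. servo_tool: Moves the arm, as the interface text tells. Its arguments: {"type":"object","properties":{"commands":{"type":"array"},"newtons":{"type":"number"}},"required":["commands"]}

```bash
mkdir -p pics; ls; python3 - <<'E'
from station import *
import cv2,numpy as np
a=grab_frame("scene");b=grab_frame("side")
np.savez("f0.npz",**{n+k:np.array(f[k]) for n,f in(("s_",a),("d_",b)) for k in f})
for f,n in((a,"scene0"),(b,"side0")):
    cv2.imwrite(f"pics/{n}.png",f["image"]);print(f["mtx"],f["origin"],f["rotation"])
print(get_state())
E
```

```text
pics
[[558.807461     0.         314.35687006]
 [  0.         558.807461   234.72194804]
 [  0.           0.           1.        ]] [ 1.25019278 -0.64147422  1.34302755] [[ 0.69532263  0.57691868 -0.4285922 ]
 [ 0.71853635 -0.57066642  0.39754918]
 [-0.01522963 -0.58438402 -0.81133432]]
[[608.62222889   0.         317.94303916]
 [  0.         608.62222889 240.85856542]
 [  0.           0.           1.        ]] [-0.05270126 -0.784307    1.10396802] [[ 0.73506538 -0.48580297  0.47294223]
 [-0.67781708 -0.51052097  0.52908633]
 [-0.01558479 -0.70948137 -0.70455184]]
{'time_s': 0.1, 'joints': array([-9.97504147e+00,  1.40795533e+01,  8.93204010e+01,  7.71063104e-04,
        7.67024662e+01, -9.97366802e+00]), 'qvel': array([ 0.05488575, -0.05427905, -0.28810395,  0.01810156, -0.0686926 ,
       -0.04052492]), 'tau': array([-3.55783277e-04, -4.30672574e+01, -3.27129292e+01, -1.74035663e-04,
        2.81168803e-03, -2.06976699e-05]), 'tool_pos': array([6.49479003e-01, 1.02666964e-04, 2.30273607e-01]), 'tool_rot': array([[ 2.73616927e-05,  9.99998454e-01, -1.75828254e-03],
       [ 9.99999948e-01, -2.67946149e-05,  3.22540770e-04],
       [ 3.22493159e-04, -1.75829128e-03, -9.99998402e-01]]), 'contact_force': array([-0.6389125 ,  0.15277986,  0.75383615]), 'ft_torque': array([-0.02142993,  0.02138326,  0.02185958]), 'grasp_force': 0.0, 'opening': 0.08552426391578817}
```

View pics/scene0.png

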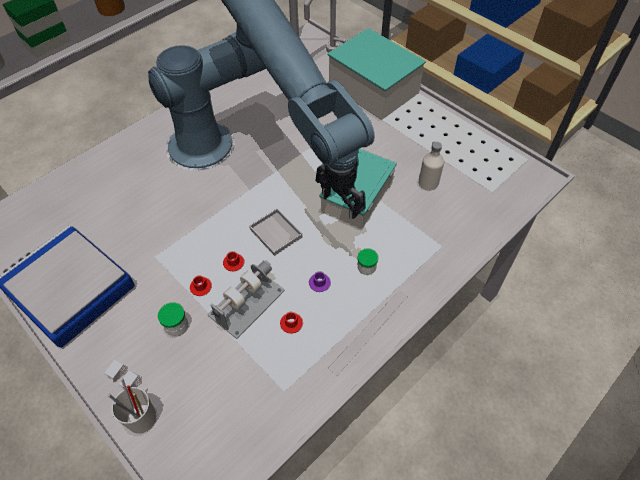

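View pics/side0.png

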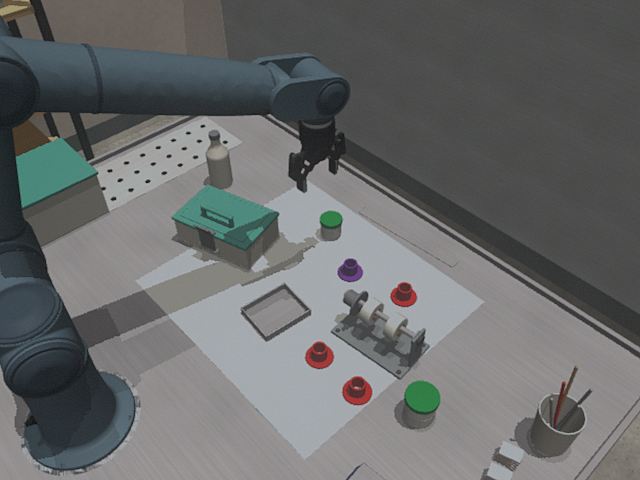

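The side view shows the box (teal lid with handle at 218,212; clip at 208,240), the tray (275,311), and the holder (380,335) with the grey flange at its open end (357,300). Red look-alikes are at (319,354), (357,390) and (404,293), and a purple one is at (350,269). The grey one on the rod fits the description. The plain teal box at the left has no handle, so it isn't the storage box. Next I'll enlarge the holder and the box.

```bash
python3 - <<'E'
import cv2,numpy as np
d=np.load("f0.npz")
s,e=d["s_image"],d["d_image"]
A=cv2.resize(e[280:390,320:440],(480,440),interpolation=cv2.INTER_CUBIC)
B=cv2.resize(e[180:280,165:285],None,fx=2.6,fy=2.6,interpolation=cv2.INTER_CUBIC)
C=cv2.resize(s[250:345,200:290],None,fx=3.4,fy=3.4,interpolation=cv2.INTER_CUBIC)
o=np.zeros((600,800,3),np.uint8)
o[:440,:480]=A;o[:260,485:797]=B[:, :312];o[265:265+C.shape[0],485:485+C.shape[1]]=C
cv2.imwrite("pics/crop0.png",o)
E
```

```text
(no output)
```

View pics/crop0.png

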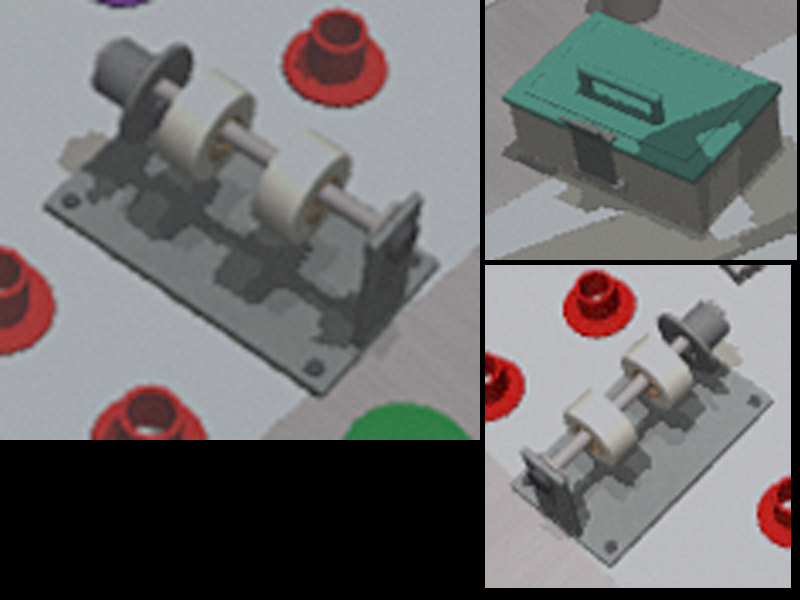

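```bash
cat >h.py <<'E'
import numpy as np,cv2
from scipy.optimize import least_squares
d0=np.load("f0.npz")
def cam(p):return d0[p+"mtx"],d0[p+"origin"],d0[p+"rotation"]
def proj(c,P):
    M,o,R=c;q=(np.atleast_2d(P)-o)@R@M.T;return q[:,:2]/q[:,2:]
def ray(c,px,z):
    M,o,R=c;v=R@np.linalg.inv(M)@np.array([*px,1.]);return o+v*(z-o[2])/v[2]
def Rz(t):return np.array([[np.cos(t),-np.sin(t),0],[np.sin(t),np.cos(t),0],[0,0,1]])
def fit(obs,x0):
    f=lambda x:np.concatenate([(proj(c,Rz(x[2])@np.array(P)+[x[0],x[1],0])-px).ravel() for c,P,px in obs])
    r=least_squares(f,x0,loss="soft_l1");return r.x,r.fun
S,D=cam("s_"),cam("d_")
E
python3 - <<'E'
from h import *
print("pots",ray(D,(331,219),.058),ray(S,(368,257),.058),ray(D,(421.5,397),.072),ray(S,(172,315),.072),"bottle",ray(S,(429,185),.0),ray(D,(220,183),0))
for n,p,q in(("red1",(319,351),(233,259)),("red2",(357,387),(200,283)),("red3",(404,291),(291,320)),("purp",(350,268),(319,280))):print(n,ray(D,p,.012),ray(S,q,.012))
# holder: -y end corners
h=[(D,(-.055,.095,.008),0)]
cs={k:ray(c,px,z) for k,(c,px,z) in dict(A=(D,(331.25,332),.008),Bd=(D,(400,378.75),.008),Cd=(D,(429.5,345.5),.008),As=(S,(208.2,315),.008),Bs=(S,(237.4,338.5),.008),Cs=(S,(284.4,290.3),.008),
 L1=(D,(171.9,217.7),.0825),L2=(D,(209.2,184.6),.0825),L3=(D,(278.8,213.8),.0825),L4=(D,(245.8,250),.0825),
 T1=(D,(241,308),.02),T2=(D,(284,285),.02),T3=(D,(310,315),.02),T4=(D,(268,339),.02),
 t1=(S,(250,230),.02),t2=(S,(276,210),.02),t3=(S,(302,235),.02),t4=(S,(276,254),.02)).items()}
for k in cs:print(k,cs[k].round(3))
E
```

```text
pots [0.72654863 0.03608055 0.058     ] [0.72940923 0.04058161 0.058     ] [ 0.49667243 -0.45612938  0.072     ] [ 0.5046832 -0.4525191  0.072    ] bottle [0.65610301 0.40788267 0.        ] [0.644604   0.41029618 0.        ]
red1 [ 0.45371554 -0.21336989  0.012     ] [ 0.44510754 -0.21378763  0.012     ]
red2 [ 0.450282   -0.33176342  0.012     ] [ 0.44255479 -0.32960301  0.012     ]
red3 [ 0.71340377 -0.22607481  0.012     ] [ 0.70349118 -0.22668772  0.012     ]
purp [ 0.67328243 -0.08703203  0.012     ] [ 0.66734237 -0.08774342  0.012     ]
A [ 0.51  -0.193  0.008]
Bd [ 0.531 -0.377  0.008]
Cd [ 0.64  -0.365  0.008]
As [ 0.535 -0.374  0.008]
Bs [ 0.643 -0.361  0.008]
Cs [ 0.622 -0.177  0.008]
L1 [0.425 0.294 0.083]
L2 [0.568 0.335 0.083]
L3 [0.627 0.121 0.083]
L4 [0.489 0.077 0.083]
T1 [ 0.4   -0.009  0.02 ]
T2 [ 0.517 -0.024  0.02 ]
T3 [ 0.501 -0.132  0.02 ]
T4 [ 0.39  -0.118  0.02 ]
t1 [ 0.406 -0.116  0.02 ]
t2 [ 0.404 -0.012  0.02 ]
t3 [ 0.527 -0.02   0.02 ]
t4 [ 0.523 -0.118  0.02 ]
```

There are two rolls. From my pixels: the box centre is about (.528,.208) with yaw .29, the holder about (.577,-.277) with yaw .114, and the tray about (.458,-.069). I'm moving above the clip now.

Emit:
servo_tool --pt "0 0 0 0 0.116" --pt "0 0 0 0 0.116" --pt "0 0 0 0 0.116" --pt "0 0 0 0 0.116" --pt "0 0 0 0 0.116" --pt "0 0 0 0 0.116" --pt "0 0 0 0 0.116" --pt "0 0 0 0 0.116" --pt "0 0 0 0 0.116" --pt "0 0 0 0 0.116"

```text
time_s: 0.93
tool_pos: [0.6497, 0.0001, 0.2306]
tool_rot: [[0.919, 0.394, -0.001], [0.394, -0.919, 0.0], [-0.001, -0.001, -1.0]]
contact_force: [-0.2, 0.1, 0.6]
opening: -0.0
grasp_force: 0.0
```

Emit:
servo_tool --pt "0 0 0 0 0.116" --pt "0 -1.6 -3.35 0.4 0" --pt "0 -1.6 -3.35 0.4 0" --pt "0 -1.6 -3.35 0.4 0" --pt "0 -1.6 -3.35 0.4 0" --pt "0 -1.6 -3.35 0.4 0" --pt "0 -1.6 -3.35 0.4 0" --pt "0 -1.5 -3.35 0.4 0" --pt "0 0 0 0 0" --pt "0 0 0 0 0"

```text
time_s: 1.77
tool_pos: [0.4742, 0.1932, 0.2027]
tool_rot: [[0.956, 0.293, -0.001], [0.293, -0.956, -0.0], [-0.001, 0.0, -1.0]]
contact_force: [0.8, 0.5, -0.5]
opening: -0.0
grasp_force: 0.0
```

```bash
cat >>h.py <<'E'
def pose():
    from station import get_state
    s=get_state();R=np.array(s["tool_rot"]);return np.array(s["tool_pos"]),np.arctan2(R[1,0],R[0,0]),s
def to(x,y,z,a,msg=""):
    p,a0,s=pose();w=np.array([x,y])-p[:2]
    t=(a0-a+np.pi)%(2*np.pi)-np.pi
    print(msg,"t=%.1f now"%s["time_s"],p.round(4),"a=%.3f"%a0,"op %.4f gf %.1f"%(s["opening"],s["grasp_force"]),"F",s["contact_force"].round(1),"| turn %.3f then dx %.2f dy %.2f dz %.2f cm"%(t,100*w@[np.cos(a),np.sin(a)],100*w@[np.sin(a),-np.cos(a)],100*(p[2]-z)))
def snap(n,fn=None):
    from station import grab_frame
    f=grab_frame(n);
    if fn:cv2.imwrite("pics/"+fn,f["image"])
    return f["image"],(f["mtx"],np.array(f["origin"]),np.array(f["rotation"]))
BC,BT=np.array([.528,.208]),.29
HC,HT=np.array([.5765,-.277]),.114
def box(x,y=0):return BC+Rz(BT)[:2,:2]@[x,y]
def hol(x,y):return HC+Rz(HT)[:2,:2]@[x,y]
E
python3 - <<'E'
from h import *
import pickle
to(*box(-.053),.097,.29)
i,c=snap("wrist","w1.png")
j,e=snap("scene","s1.png")
k,g=snap("side","d1.png")
pickle.dump((c,e,g),open("c1.pkl","wb"))
cv2.imwrite("pics/m1.png",np.hstack([cv2.resize(i,(400,300)),cv2.resize(j[130:240,290:430],(400,314))[:300]]))
B=proj(c,[[*box(-.074,y),.0825] for y in(-.114,.114)]+[[*box(-.029,y),.1125] for y in(-.042,.042)]+[[*box(-.092),.113]]);print(B)
E
```

```text
t=1.8 now [0.4742 0.1932 0.2027] a=0.298 op -0.0000 gf 0.0 F [ 0.8  0.5 -0.5] | turn 0.008 then dx 0.27 dy 0.12 dz 10.57 cm
[[497.88227274 255.7171514 ]
 [146.75264525 253.10377692]
 [399.52384419 195.77976434]
 [247.27128888 194.6036149 ]
 [322.39671935 300.00907458]]
```

View pics/w1.png

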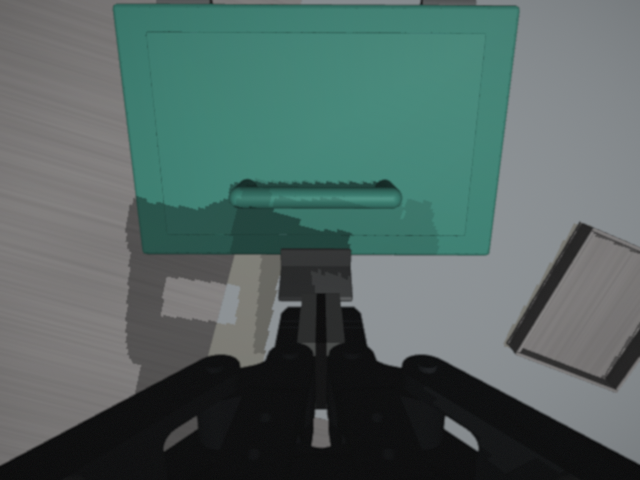

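The wrist view confirms the box: front lid corners at (143,254) and (490,254), handle at (316,196), tab at (315,300). It sits 4 mm further along +y than I estimated. Next I descend behind the tab and push it out.

Emit:
servo_tool --pt "0 0.3 -0.3 0 0" --pt "0 0 0 2.5 0" --pt "0 0 0 2.5 0" --pt "0 0 0 2.5 0" --pt "0 0 0 1.5 0" --pt "0 0 0 1.5 0" --pt "0 0 0 0 0" --pt "0 -1 0 0 0" --pt "0 -1 0 0 0" --pt "0 -1 0 0 0"

```text
time_s: 2.75
tool_pos: [0.4491, 0.1869, 0.0995]
tool_rot: [[0.957, 0.29, 0.002], [0.29, -0.957, 0.0], [0.002, 0.0, -1.0]]
contact_force: [0.6, -0.1, 0.0]
opening: 0.0001
grasp_force: 0.3
```

Emit:
servo_tool --pt "0 -1 0 0 0" --pt "0 -1 0 0 0" --pt "0 -1 0 0 0" --pt "0 -1.2 0 0 0" --pt "0 -0.8 0 0.7 0" --pt "0 -0.8 0 0.7 0" --pt "0 -0.8 0 0.7 0" --pt "0 -0.8 0 0.8 0" --pt "0 -0.8 0 0.8 0" --pt "0 0 0 0 0"

```text
time_s: 3.58
tool_pos: [0.3674, 0.1628, 0.059]
tool_rot: [[0.957, 0.29, -0.005], [0.29, -0.957, -0.001], [-0.005, -0.001, -1.0]]
contact_force: [-0.9, 0.2, -1.0]
opening: 0.0001
grasp_force: 0.0
```

```bash
sed -i 's/^BC,BT=.*/BC,BT=np.array([.5267,.2123]),.297/' h.py; python3 - <<'E'
from h import *
to(*box(-.029),.0935,BT+np.pi/2)
i,c=snap("side")
cv2.imwrite("pics/d2.png",cv2.resize(i[150:300,140:340],(800,600)))
E
```

```text
t=3.6 now [0.3674 0.1628 0.059 ] a=0.295 op 0.0001 gf 0.0 F [-0.9  0.2 -1. ] | turn -1.573 then dx 0.07 dy 13.78 dz -3.45 cm
```

View pics/d2.png

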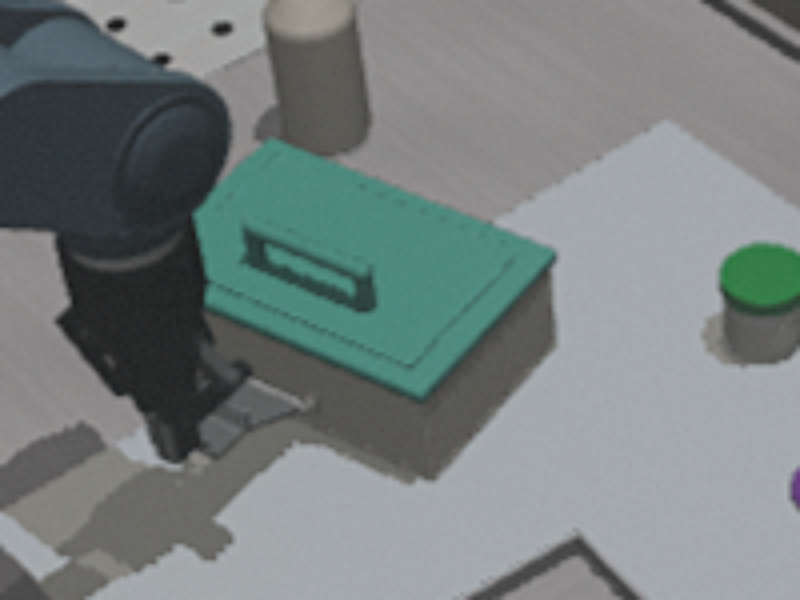

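The clip is swung down, with the hook well clear at about (300,405) in the crop. Next I grasp the handle.

Emit:
servo_tool --pt "4 0 0 -3.5 0" --pt "4 0 0 -3.5 0" --pt "4 0 0 -3.5 0" --pt "4 0 0 -3.5 -0.121" --pt "4 0 0 0 -0.121" --pt "4 0 0 0 -0.121" --pt "4 0 0 0 -0.121" --pt "4 0 0 0 -0.121" --pt "4 0 0 0 -0.121" --pt "4 0 0 0 -0.121"

```text
time_s: 4.47
tool_pos: [0.371, 0.1634, 0.2017]
tool_rot: [[0.411, 0.912, 0.001], [0.912, -0.411, 0.0], [0.001, 0.001, -1.0]]
contact_force: [0.7, -0.5, -0.2]
opening: 0.0403
grasp_force: 0.0
```

Emit:
servo_tool --pt "4 0 0 0 -0.121" --pt "4 0 0 0 -0.121" --pt "4 0 0 0 -0.121" --pt "4 0 0 0 -0.121" --pt "4 0 0 0 -0.121" --pt "4 0 0 0 -0.121" --pt "4 0 3.4 0 0" --pt "4 0 3.4 0 0" --pt "4 0 3.4 0 0" --pt "4 0 3.5 0 0"

```text
time_s: 5.3
tool_pos: [0.5033, 0.204, 0.2014]
tool_rot: [[-0.293, 0.956, 0.001], [0.956, 0.293, 0.0], [-0.0, 0.001, -1.0]]
contact_force: [-0.4, -0.4, 1.4]
opening: 0.0398
grasp_force: 0.0
```

Emit:
servo_tool --pt "4 0 0 0 0" --pt "4 0 0 2.5 0" --pt "4 0 0 2.5 0" --pt "4 0 0 2.5 0" --pt "4 0 0 1.5 0" --pt "4 0 0 1.5 0" --pt "4 0 0 0 0"

```text
time_s: 5.88
tool_pos: [0.4992, 0.203, 0.0931]
tool_rot: [[-0.293, 0.956, -0.006], [0.956, 0.293, -0.001], [0.001, -0.006, -1.0]]
contact_force: [-0.1, -0.2, -0.8]
opening: 0.0399
grasp_force: 0.0
```

```bash
python3 - <<'E'
from h import *
to(*box(-.029),.0945,BT+np.pi/2)
E
```

```text
t=5.9 now [0.4992 0.203  0.0931] a=1.868 op 0.0399 gf 0.0 F [-0.1 -0.2 -0.8] | turn 0.000 then dx 0.09 dy 0.01 dz -0.14 cm
```

Emit:
servo_tool --pt "0 0 0 0 0" --pt "0 0 0 0 0" --pt "0 0 0 0 0" --pt "0 0 0 0 0" --pt "0 0 0 0 0" --newtons 40

```text
time_s: 6.3
tool_pos: [0.4985, 0.2025, 0.0972]
tool_rot: [[-0.294, 0.956, -0.009], [0.956, 0.293, -0.003], [-0.001, -0.009, -1.0]]
contact_force: [-14.2, -5.7, 10.8]
opening: 0.01
grasp_force: 39.0
```

Emit:
servo_tool --pt "0 0 0.4 -0.91 0" --pt "0 0 0.54 -0.96 0" --pt "0 0 0.63 -0.9 0" --pt "0 0 0.72 -0.84 0" --pt "0 0 0.8 -0.76 0" --pt "0 0 0.87 -0.68 0" --pt "0 0 0.94 -0.59 0" --pt "0 0 0.99 -0.49 0" --pt "0 0 1.03 -0.39 0" --pt "0 0 0 0 0"

```text
time_s: 7.13
tool_pos: [0.5698, 0.2242, 0.1667]
tool_rot: [[-0.293, 0.956, 0.004], [0.956, 0.293, 0.001], [-0.001, 0.004, -1.0]]
contact_force: [-4.8, -0.9, 14.0]
opening: 0.0106
grasp_force: 41.0
```

```bash
python3 - <<'E'
from h import *
to(*box(.040),.0725+.105-.019,BT+np.pi/2)
i,c=snap("side");cv2.imwrite("pics/d3.png",cv2.resize(i[80:320,140:460],(640,480)))
E
```

```text
t=7.1 now [0.5698 0.2242 0.1667] a=1.868 op 0.0106 gf 41.0 F [-4.8 -0.9 14. ] | turn 0.000 then dx 0.13 dy -0.47 dz 0.82 cm
```

View pics/d3.png

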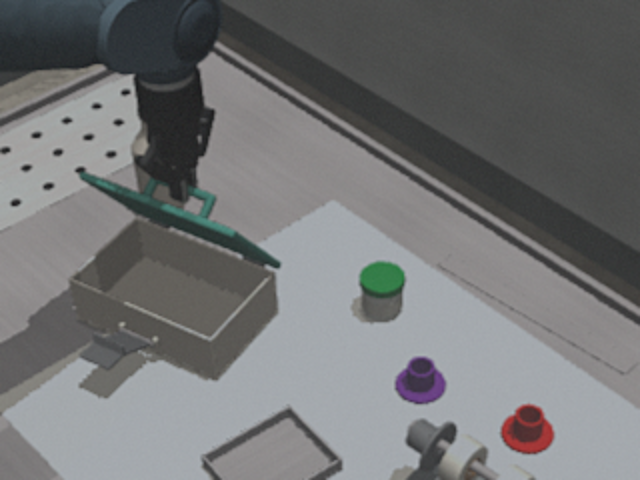

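The lid is about 0.95 rad open. I release the handle, go in front and push the lid on from underneath.

Emit:
servo_tool --pt "3.5 0 0 0 0" --pt "3.5 0 0 0 0" --pt "3.5 0 0 0 0" --pt "3.5 0 0 -1.5 0" --pt "3.5 0 0 -3 0" --pt "3.5 0 0 -3 0" --pt "3.5 0 0 -3 0" --pt "0 0 0 -3 0" --pt "0 0 -3.5 0 0" --pt "0 0 -3.5 0 0"

```text
time_s: 8.02
tool_pos: [0.5017, 0.2032, 0.2991]
tool_rot: [[-0.293, 0.956, 0.005], [0.956, 0.293, 0.001], [-0.001, 0.005, -1.0]]
contact_force: [0.1, -0.8, 0.7]
opening: 0.0007
grasp_force: 0.0
```

Emit:
servo_tool --pt "0 0 -3.7 0 0" --pt "0 0 0 0 0" --pt "0 0 0 3.4 0" --pt "0 0 0 3.4 0" --pt "0 0 0 3.4 0" --pt "0 0 0 3.4 0" --pt "0 0 0 0 0"

```text
time_s: 8.6
tool_pos: [0.4604, 0.1915, 0.1534]
tool_rot: [[-0.292, 0.956, -0.013], [0.956, 0.292, -0.002], [0.002, -0.013, -1.0]]
contact_force: [-1.9, 0.2, -0.5]
opening: -0.0
grasp_force: 0.0
```

```bash
python3 - <<'E'
from h import *
to(*box(.06),.168,BT+np.pi/2)
E
```

```text
t=8.6 now [0.4604 0.1915 0.1534] a=1.868 op -0.0000 gf 0.0 F [-1.9  0.2 -0.5] | turn -0.000 then dx 0.05 dy 12.94 dz -1.46 cm
```

Emit:
servo_tool --pt "0 0 1.2 -1.4 0" --pt "0 0 1.2 0 0" --pt "0 0 1.2 0 0" --pt "0 0 1.2 0 0" --pt "0 0 1.2 0 0" --pt "0 0 1.2 0 0" --pt "0 0 1.2 0 0" --pt "0 0 1.2 0 0" --pt "0 0 1.2 0 0" --pt "0 0 1.2 0 0"

```text
time_s: 9.43
tool_pos: [0.5846, 0.2286, 0.1822]
tool_rot: [[-0.293, 0.956, 0.011], [0.956, 0.293, 0.002], [-0.001, 0.011, -1.0]]
contact_force: [-1.1, -0.3, 12.4]
opening: -0.0001
grasp_force: 5.2
```

Emit:
servo_tool --pt "0 0 0.9 0 0" --pt "0 0 0 0 0" --pt "0 0 -2 0 0" --pt "0 0 -3 0 0" --pt "0 0 -3 -3 0" --pt "0 0 0 -3 0" --pt "0 0 0 -3 0" --pt "0 0 0 0 0"

```text
time_s: 10.1
tool_pos: [0.5161, 0.2076, 0.2738]
tool_rot: [[-0.293, 0.956, 0.015], [0.956, 0.293, 0.003], [-0.002, 0.015, -1.0]]
contact_force: [0.6, 0.2, 0.4]
opening: -0.0003
grasp_force: 0.0
```

```bash
python3 - <<'E'
from h import *
i,c=snap("side");cv2.imwrite("pics/d4.png",cv2.resize(i[80:400,140:460],(600,600)))
# rod end / flange estimate
print(proj(c,[[*hol(0,.097),.085],[*hol(0,.097-.03),.085]]))
p=hol(0,.08);to(*p,.2,HT+np.pi/2)
E
```

```text
[[345.90579957 293.24115185]
 [356.71392505 300.07758453]]
 t=10.2 now [0.5153 0.2074 0.2708] a=1.868 op -0.0002 gf 0.0 F [ 0.6  0.1 -0.2] | turn 0.183 then dx -40.82 dy 0.57 dz 7.08 cm
```

View pics/d4.png

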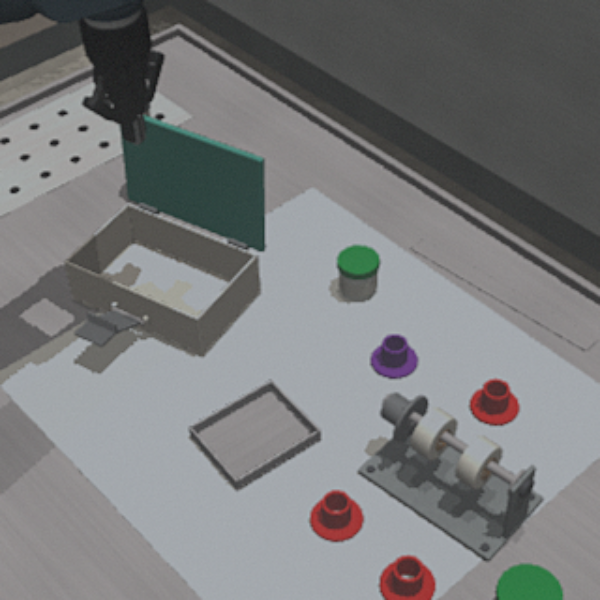

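The lid stands upright and the clip is down. Next I go over the holder and look with the wrist camera.

Emit:
servo_tool --pt "8.5 0 0 0 0.092" --pt "8.5 0 0 0 0.092" --pt "8.5 -3.5 0 0 0" --pt "8.5 -3.5 0 0 0" --pt "8.5 -3.5 0 0 0" --pt "8.5 -3.5 0 0 0" --pt "8.5 -3.5 0 0 0" --pt "8.5 -3.5 0 0 0" --pt "8.5 -3.5 0 0 0" --pt "8.5 -3.5 0 0 0"

```text
time_s: 10.98
tool_pos: [0.5443, -0.0731, 0.2646]
tool_rot: [[-0.113, 0.994, 0.0], [0.994, 0.113, -0.0], [-0.0, 0.0, -1.0]]
contact_force: [-0.1, 0.8, 0.2]
opening: 0.0851
grasp_force: 0.0
```

Emit:
servo_tool --pt "8.5 -3.5 0 0 0" --pt "8.5 -3.5 0 0 0" --pt "8.5 -3.5 0 0 0" --pt "8.5 -3.5 0 0 0" --pt "8.5 -3.5 0 0 0" --pt "8.5 -3.5 0.5 0 0" --pt "8.5 0 0 0 0" --pt "8.5 0 0 0 0"

```text
time_s: 11.65
tool_pos: [0.5729, -0.2812, 0.2638]
tool_rot: [[-0.11, 0.994, -0.001], [0.994, 0.11, 0.001], [0.001, -0.001, -1.0]]
contact_force: [-0.6, 0.3, -0.3]
opening: 0.0851
grasp_force: 0.0
```

```bash
python3 - <<'E'
from h import *
import pickle
i,c=snap("wrist","w2.png");pickle.dump(c,open("c2.pkl","wb"))
print("rod end,",proj(c,[[*hol(0,.097),.085],[*hol(0,0),.085],[*hol(-.055,.095),.008],[*hol(.055,.095),.008]]))
to(*hol(0,.08),.2,HT+np.pi/2)
E
```

```text
rod end, [[326.6940825   67.57538624]
 [326.62357894 203.18866812]
 [262.69656871  78.34123559]
 [388.39103678  77.86016633]]
 t=11.7 now [ 0.5729 -0.2799  0.2639] a=1.683 op 0.0850 gf 0.0 F [-0.2 -0.5 -0.3] | turn -0.002 then dx 8.24 dy 0.39 dz 6.39 cm
```

View pics/w2.png

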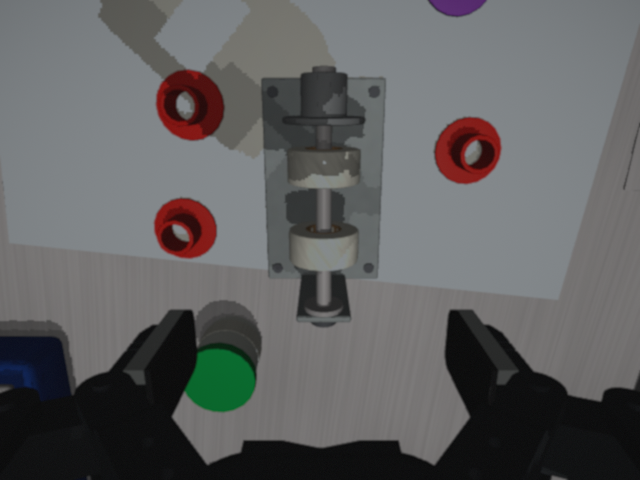

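Wrist view: the grey flange's hub spans rows 73–117 at column 324, with its disc at row 120. The two rolls are at rows 150–187 and 228–268. The red look-alikes lie well to the side, at (190,105), (185,228) and (468,150).

```bash
sed -i 's/^HC,HT=.*/HC,HT=np.array([.5745,-.2772]),.113/' h.py; python3 - <<'E'
from h import *
import pickle
c=pickle.load(open("c2.pkl","rb"))
f=lambda px,z:((Rz(-HT)[:2,:2]@(ray(c,px,z)[:2]-HC))*1000).round(1)
for n,px in dict(hubL=(301,74),hubR=(347,74),dL=(284,120),dR=(363,120),r1a=(288,153),r1b=(288,185),r1c=(360,153),r1d=(360,185),r2a=(290,229),r2b=(290,266),r2d=(357,266)).items():print(n,f(px,.078))
to(*hol(0,.076),.12,HT+np.pi/2)
E
```

```text
hubL [-16.5  93.3]
hubR [16.6 93.2]
dL [-29.6  61.4]
dR [29.  61.3]
r1a [-27.2  37.3]
r1b [-27.8  12.9]
r1c [27.3 37.1]
r1d [27.9 12.7]
r2a [-27.1 -22.5]
r2b [-27.8 -53.9]
r2d [ 27. -54.]
 t=11.7 now [ 0.5729 -0.2799  0.2639] a=1.683 op 0.0850 gf 0.0 F [-0.2 -0.5 -0.3] | turn -0.001 then dx 7.85 dy 0.19 dz 14.39 cm
```

Emit:
servo_tool --pt "8.5 2.7 0.2 0 0" --pt "8.5 2.7 0 0 0" --pt "8.5 2.75 0 0 0" --pt "8.5 0 0 3.5 0" --pt "8.5 0 0 3.5 0" --pt "8.5 0 0 3.5 0" --pt "8.5 0 0 3.5 0" --pt "8.5 0 0 3.4 0" --pt "8.5 0 0 3.4 0" --pt "8.5 0 0 0 0"

```text
time_s: 12.53
tool_pos: [0.5607, -0.194, 0.0489]
tool_rot: [[-0.114, 0.993, -0.012], [0.993, 0.114, 0.007], [0.009, -0.011, -1.0]]
contact_force: [-1.5, -0.1, -1.3]
opening: 0.085
grasp_force: 0.0
```

```bash
python3 - <<'E'
from h import *
to(*hol(0,.079),.056,HT+np.pi/2)
E
```

```text
t=12.5 now [ 0.5607 -0.194   0.0489] a=1.685 op 0.0850 gf 0.0 F [-1.5 -0.1 -1.3] | turn 0.002 then dx -0.52 dy 0.43 dz -0.71 cm
```

Emit:
servo_tool --pt "8.5 0 0 0 0" --pt "8.5 0 0 0 0" --pt "8.5 0 0 0 0"

```text
time_s: 12.78
tool_pos: [0.5678, -0.199, 0.0594]
tool_rot: [[-0.113, 0.994, 0.005], [0.994, 0.113, -0.003], [-0.003, 0.004, -1.0]]
contact_force: [-0.3, -0.1, 0.6]
opening: 0.0852
grasp_force: 0.0
```

```bash
python3 - <<'E'
from h import *
to(*hol(0,.079),.056,HT+np.pi/2)
E
```

```text
t=12.8 now [ 0.5678 -0.199   0.0594] a=1.684 op 0.0852 gf 0.0 F [-0.3 -0.1  0.6] | turn 0.001 then dx 0.05 dy -0.22 dz 0.34 cm
```

Emit:
servo_tool --pt "8.5 0 -0.15 0.25 0" --pt "8.5 0 0 0 0" --pt "5 0 0 0 0" --pt "0 0 0 0 0" --pt "0 0 0 0 0" --pt "0 0 0 0 0" --pt "0 0 0 0 0" --pt "0 0 0 0 0" --pt "0 0 0 0 0" --newtons 40

```text
time_s: 13.53
tool_pos: [0.5644, -0.1985, 0.0536]
tool_rot: [[-0.113, 0.994, 0.0], [0.994, 0.113, -0.0], [-0.0, 0.0, -1.0]]
contact_force: [-0.4, 0.5, 1.0]
opening: 0.032
grasp_force: 39.7
```

```bash
python3 - <<'E'
from h import *
to(*hol(0,.079),.056,HT+np.pi/2)
i,c=snap("wrist","w3.png")
E
```

```text
t=13.5 now [ 0.5644 -0.1985  0.0536] a=1.684 op 0.0320 gf 39.7 F [-0.4  0.5  1. ] | turn 0.000 then dx -0.04 dy 0.12 dz -0.24 cm
```

View pics/w3.png

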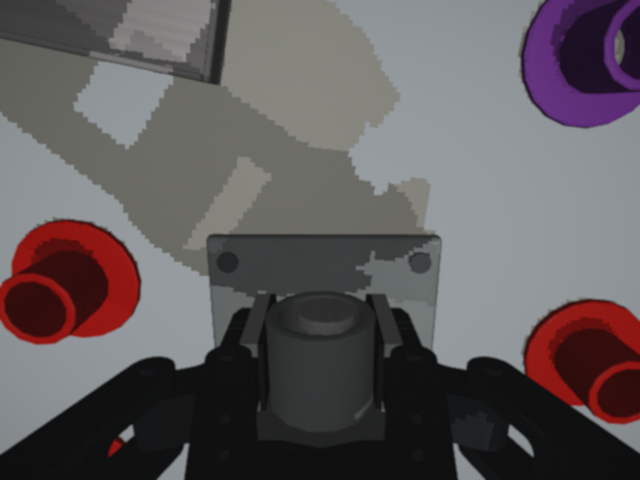

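The hub is gripped at (320,370) and the rod end shows in the bore at (327,315). I lift 6.5 mm and slide it off.

Emit:
servo_tool --pt "0 0 0.1 -0.35 0" --pt "0 0 0 -0.3 0" --pt "0 0 0 0 0" --pt "0 0 0 0 0" --pt "0 1 0 0 0" --pt "0 1 0 0 0" --pt "0 1 0 0 0" --pt "0 1 0 0 0" --pt "0 1 0 0 0" --pt "0 1 0 0 0"

```text
time_s: 14.42
tool_pos: [0.5582, -0.1373, 0.0599]
tool_rot: [[-0.113, 0.994, -0.0], [0.994, 0.113, 0.0], [0.0, -0.0, -1.0]]
contact_force: [0.5, -0.2, -1.4]
opening: 0.032
grasp_force: 39.5
```

```bash
python3 - <<'E'
from h import *
to(.458,-.069,.12,HT+np.pi/2)
i,c=snap("side");cv2.imwrite("pics/d5.png",cv2.resize(i[220:420,220:460],(720,600)))
E
```

```text
t=14.4 now [ 0.5582 -0.1373  0.0599] a=1.684 op 0.0320 gf 39.5 F [ 0.5 -0.2 -1.4] | turn 0.001 then dx 7.91 dy -9.19 dz -6.01 cm
```

View pics/d5.png

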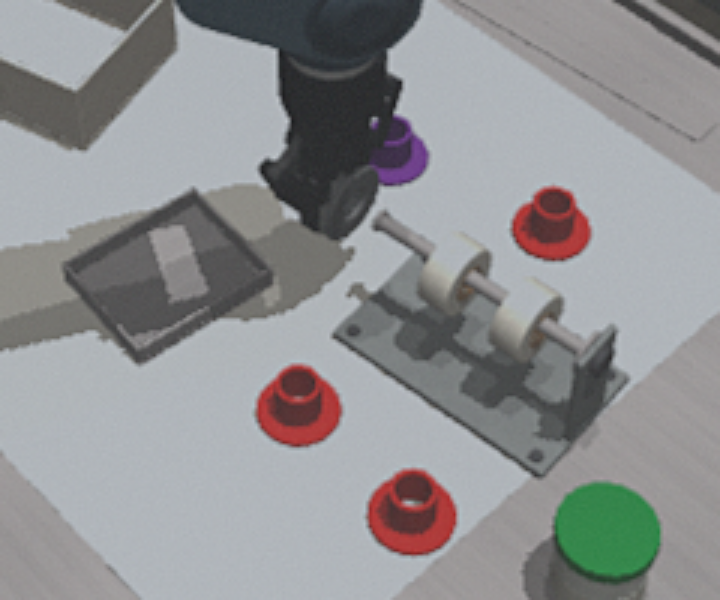

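The flange is clear of the rod. Carrying it over the tray.

Emit:
servo_tool --pt "0 0 0 -2 0" --pt "0 0 0 -2 0" --pt "0 2 -2.3 0 0" --pt "0 2 -2.3 0 0" --pt "0 2 -2.3 0 0" --pt "0 2 -2.3 0 0" --pt "0 0.2 0 0 0" --pt "0 0 0 0 0" --pt "0 0 0 0 0" --pt "0 0 0 0 0"

```text
time_s: 15.3
tool_pos: [0.4591, -0.0683, 0.1007]
tool_rot: [[-0.113, 0.994, 0.002], [0.994, 0.113, -0.001], [-0.001, 0.002, -1.0]]
contact_force: [0.6, 0.1, 0.2]
opening: 0.0323
grasp_force: 39.7
```

```bash
python3 - <<'E'
from h import *
to(.458,-.066,.013,HT+np.pi/2)
i,c=snap("wrist");cv2.imwrite("pics/w4.png",cv2.resize(i,(480,360)))
E
```

```text
t=15.3 now [ 0.4591 -0.0683  0.1007] a=1.684 op 0.0323 gf 39.7 F [0.6 0.1 0.2] | turn -0.000 then dx 0.24 dy -0.09 dz 8.77 cm
```

View pics/w4.png

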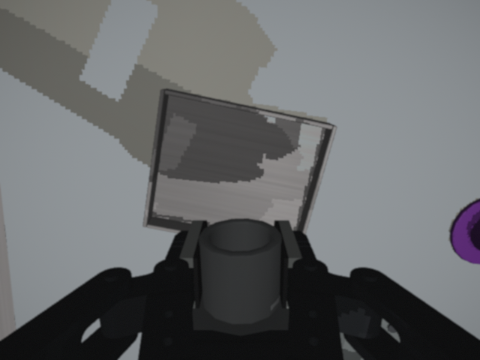

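```bash
python3 - <<'E'
from h import *
i,c=snap("wrist")
for px in((217,120),(447,169),(196,299),(404,318)):print(ray(c,px,.02).round(4))
print(proj(c,[[.459,-.068,.1],[.459,-.068,.02]]))
E
```

```text
[ 0.3993 -0.007   0.02  ]
[ 0.5191 -0.0182  0.02  ]
[ 0.3917 -0.1068  0.02  ]
[ 0.5114 -0.1054  0.02  ]
[[321.81431852 314.78692135]
 [321.22273648 247.12327951]]
```

Emit:
servo_tool --pt "0 0.8 -0.2 0 0" --pt "0 0 0 2.5 0" --pt "0 0 0 2.5 0" --pt "0 0 0 1.5 0" --pt "0 0 0 1 0" --pt "0 0 0 0.7 0" --pt "0 0 0 0.3 0" --pt "0 0 0 0 0" --pt "0 0 0 0 0" --pt "0 0 0 0 0"

```text
time_s: 16.23
tool_pos: [0.4558, -0.0602, 0.0159]
tool_rot: [[-0.113, 0.994, 0.002], [0.994, 0.113, -0.001], [-0.001, 0.002, -1.0]]
contact_force: [0.4, -0.5, -0.1]
opening: 0.0321
grasp_force: 39.7
```

```bash
python3 - <<'E'
from h import *
to(.456,-.060,.013,HT+np.pi/2)
E
```

```text
t=16.2 now [ 0.4558 -0.0602  0.0159] a=1.684 op 0.0321 gf 39.7 F [ 0.4 -0.5 -0.1] | turn -0.000 then dx 0.02 dy 0.02 dz 0.29 cm
```

Emit:
servo_tool --pt "0 0 0 0.4 0" --pt "0 0 0 0 0" --pt "4 0 0 0 0" --pt "5.5 0 0 0 0" --pt "5.5 0 0 0 0" --pt "5.5 0 0 -1 0" --pt "5.5 0 0 -3 0" --pt "5.5 0 0 -3 0" --pt "7 0 0 -3 0" --pt "7 0 0 0 0"

```text
time_s: 17.07
tool_pos: [0.4592, -0.0614, 0.1179]
tool_rot: [[-0.113, 0.994, 0.012], [0.994, 0.113, -0.005], [-0.006, 0.011, -1.0]]
contact_force: [0.7, -0.3, -0.1]
opening: 0.0703
grasp_force: 0.0
```

Emit:
servo_tool --pt "7 0 0 -3 0" --pt "7 0 0 -3 0" --pt "7 0 0 -3 0" --pt "7 0 0 -3 0" --pt "7 0 0 0 0" --pt "7 0 0 0 0"

```text
time_s: 17.57
tool_pos: [0.456, -0.0603, 0.2334]
tool_rot: [[-0.113, 0.994, 0.005], [0.994, 0.113, -0.002], [-0.002, 0.004, -1.0]]
contact_force: [0.4, 0.3, -0.4]
opening: 0.07
grasp_force: 0.0
```

```bash
python3 - <<'E'
from h import *
to(*hol(0,.025),.15,HT+np.pi/2)
i,c=snap("side");cv2.imwrite("pics/d6.png",cv2.resize(i[220:420,220:460],(720,600)))
E
```

```text
t=17.6 now [ 0.456  -0.0603  0.2334] a=1.684 op 0.0700 gf 0.0 F [ 0.4  0.3 -0.4] | turn 0.000 then dx -20.39 dy 9.33 dz 8.34 cm
```

View pics/d6.png

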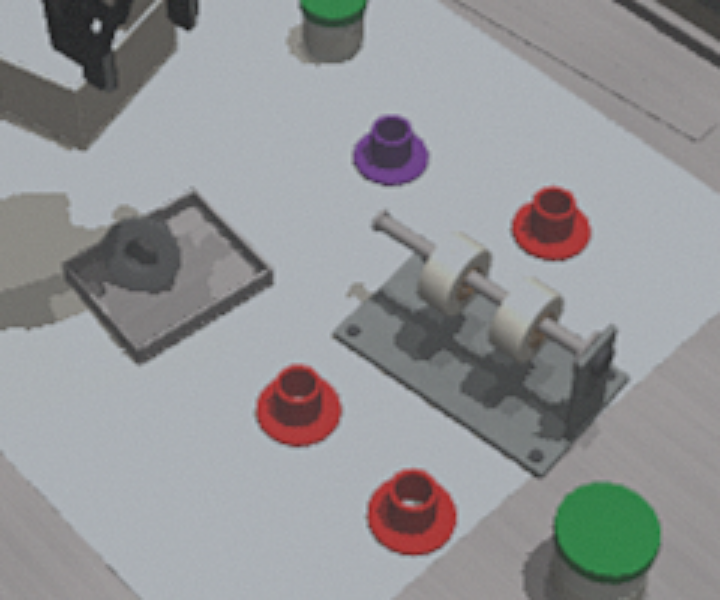

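Emit:
servo_tool --pt "8.5 -2.9 1.33 0 0" --pt "8.5 -2.9 1.33 0 0" --pt "8.5 -2.9 1.33 0 0" --pt "8.5 -2.9 1.33 0 0" --pt "8.5 -2.9 1.33 0 0" --pt "8.5 -2.9 1.33 0 0" --pt "8.5 -3 1.33 0 0" --pt "8.5 0 0 2.5 0" --pt "8.5 0 0 2.5 0" --pt "8.5 0 0 2.5 0"

```text
time_s: 18.45
tool_pos: [0.5696, -0.2521, 0.1529]
tool_rot: [[-0.112, 0.994, -0.002], [0.994, 0.112, 0.002], [0.002, -0.002, -1.0]]
contact_force: [-0.0, -0.9, -0.0]
opening: 0.0851
grasp_force: 0.0
```

Emit:
servo_tool --pt "8.5 0 0 0 0" --pt "8.5 0 0 0 0" --pt "8.5 0 0 0 0"

```text
time_s: 18.7
tool_pos: [0.5706, -0.2521, 0.1565]
tool_rot: [[-0.113, 0.994, 0.0], [0.994, 0.113, -0.0], [-0.0, 0.0, -1.0]]
contact_force: [0.6, -0.7, 0.8]
opening: 0.0852
grasp_force: 0.0
```

```bash
python3 - <<'E'
from h import *
to(*hol(0,.025),.055,HT+np.pi/2)
for z in(.02,.035):
    w=ray(D,(267.7,305),z);print("flange in tray",Rz(.09)[:2,:2]@(w[:2]-[.4555,-.0625]))
i,c=snap("wrist","w5.png")
E
```

```text
t=18.7 now [ 0.5706 -0.2521  0.1565] a=1.684 op 0.0852 gf 0.0 F [ 0.6 -0.7  0.8] | turn 0.000 then dx -0.04 dy 0.10 dz 10.15 cm
flange in tray [-0.00678982  0.0177822 ]
flange in tray [-0.01280217  0.00695609]
```

View pics/w5.png

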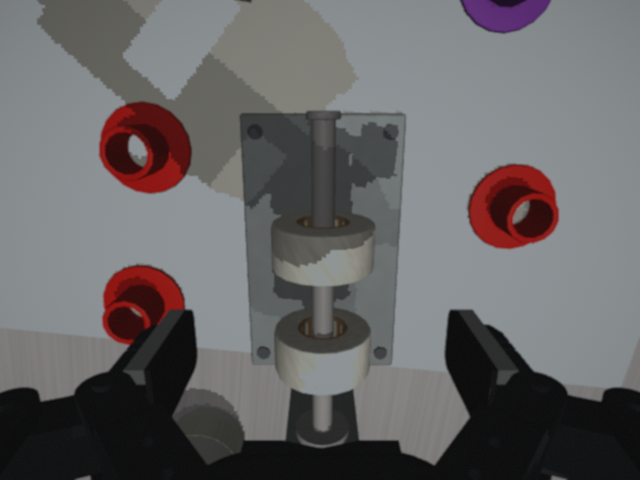

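The rolls are at rows 215–282 and 312–392 on the rod at column 323, and the flange is well inside the tray. Next I descend on roll 1 (the outer one) and grip it.

Emit:
servo_tool --pt "8.5 0 0.1 2.5 0" --pt "8.5 0 0 2.5 0" --pt "8.5 0 0 2.5 0" --pt "8.5 0 0 1.5 0" --pt "8.5 0 0 1.1 0" --pt "8.5 0 0 0 0" --pt "8.5 0 0 0 0" --pt "8.5 0 0 0 0"

```text
time_s: 19.42
tool_pos: [0.5727, -0.2527, 0.0571]
tool_rot: [[-0.113, 0.994, 0.003], [0.994, 0.113, -0.002], [-0.002, 0.003, -1.0]]
contact_force: [-0.8, 0.1, 0.0]
opening: 0.0855
grasp_force: 0.0
```

Emit:
servo_tool --pt "0 0 0 0 0" --pt "0 0 0 0 0" --pt "0 0 0 0 0" --pt "0 0 0 0 0" --pt "0 0 0 0 0" --pt "0 0 0 0 0" --newtons 50

```text
time_s: 19.92
tool_pos: [0.5722, -0.2524, 0.0563]
tool_rot: [[-0.113, 0.994, 0.002], [0.994, 0.113, -0.001], [-0.001, 0.002, -1.0]]
contact_force: [-0.6, 0.5, 6.2]
opening: 0.0538
grasp_force: 52.4
```

```bash
python3 - <<'E'
from h import *
to(*hol(0,.025),.055,HT+np.pi/2)
E
```

```text
t=19.9 now [ 0.5722 -0.2524  0.0563] a=1.684 op 0.0538 gf 52.4 F [-0.6  0.5  6.2] | turn 0.000 then dx 0.01 dy -0.05 dz 0.13 cm
```

Emit:
servo_tool --pt "0 0 0 -0.35 0" --pt "0 0 0 -0.3 0" --pt "0 0 0 0 0" --pt "0 0 0 0 0"

```text
time_s: 20.25
tool_pos: [0.5713, -0.2519, 0.0614]
tool_rot: [[-0.113, 0.994, -0.0], [0.994, 0.113, 0.0], [0.0, -0.0, -1.0]]
contact_force: [-0.2, 0.8, -0.7]
opening: 0.0537
grasp_force: 52.7
```

Emit:
servo_tool --pt "0 1 0 0 0" --pt "0 1 0 0 0" --pt "0 1 0 0 0" --pt "0 1 0 0 0" --pt "0 1 0 0 0" --pt "0 1 0 0 0"

```text
time_s: 20.75
tool_pos: [0.5644, -0.1909, 0.0614]
tool_rot: [[-0.113, 0.994, -0.0], [0.994, 0.113, 0.0], [0.0, -0.0, -1.0]]
contact_force: [-0.1, -0.5, -1.5]
opening: 0.0539
grasp_force: 52.7
```

Emit:
servo_tool --pt "0 1 0 0 0" --pt "0 1 0 0 0" --pt "0 1 0 0 0" --pt "0 1 0 0 0" --pt "0 1 0 0 0" --pt "0 1 0 0 0" --pt "0 0 0 0 0"

```text
time_s: 21.33
tool_pos: [0.5574, -0.1307, 0.0612]
tool_rot: [[-0.114, 0.993, -0.001], [0.993, 0.114, 0.001], [0.001, -0.001, -1.0]]
contact_force: [-0.2, -0.2, -0.3]
opening: 0.0542
grasp_force: 52.7
```

```bash
python3 - <<'E'
from h import *
to(*box(0,-.055),.2,BT+np.pi/2)
E
```

```text
t=21.3 now [ 0.5574 -0.1307  0.0612] a=1.685 op 0.0542 gf 52.7 F [-0.2 -0.2 -0.3] | turn -0.182 then dx 28.20 dy 7.10 dz -13.88 cm
```

Emit:
servo_tool --pt "0 0 0 -2.8 0" --pt "0 0 0 -2.8 0" --pt "0 0 0 -2.8 0" --pt "0 0 0 -2.8 0" --pt "0 0 0 -2.8 0" --pt "0 0 0 0 -0.091" --pt "0 0 0 0 -0.091" --pt "0 3.1 0.8 0 0" --pt "0 3.1 0.8 0 0" --pt "0 3.1 0.8 0 0"

```text
time_s: 22.17
tool_pos: [0.5537, -0.0363, 0.2016]
tool_rot: [[-0.289, 0.957, 0.0], [0.957, 0.289, -0.0], [-0.0, 0.0, -1.0]]
contact_force: [0.8, 0.0, -0.5]
opening: 0.054
grasp_force: 53.1
```

Emit:
servo_tool --pt "0 3.1 0.8 0 0" --pt "0 3.1 0.8 0 0" --pt "0 3.1 0.8 0 0" --pt "0 3.1 0.8 0 0" --pt "0 3.1 0.8 0 0" --pt "0 3.3 0.7 0 0" --pt "0 0 0 0 0" --pt "0 0 0 0 0" --pt "0 0 0 0 0" --pt "0 0 0 0 0"

```text
time_s: 23.0
tool_pos: [0.5444, 0.1558, 0.2014]
tool_rot: [[-0.289, 0.957, 0.0], [0.957, 0.289, -0.0], [-0.0, -0.0, -1.0]]
contact_force: [-0.2, 0.3, -0.6]
opening: 0.0535
grasp_force: 53.1
```

```bash
python3 - <<'E'
from h import *
to(*box(0,-.055),.016,BT+np.pi/2)
E
```

```text
t=23.0 now [0.5444 0.1558 0.2014] a=1.864 op 0.0535 gf 53.1 F [-0.2  0.3 -0.6] | turn -0.003 then dx 0.42 dy -0.03 dz 18.54 cm
```

Emit:
servo_tool --pt "0 0.4 0 3 0" --pt "0 0 0 3 0" --pt "0 0 0 3 0" --pt "0 0 0 3 0" --pt "0 0 0 2.5 0" --pt "0 0 0 2 0" --pt "0 0 0 1 0" --pt "0 0 0 0.7 0" --pt "0 0 0 0 0" --pt "0 0 0 0 0"

```text
time_s: 23.83
tool_pos: [0.5439, 0.1603, 0.0204]
tool_rot: [[-0.29, 0.957, 0.001], [0.957, 0.29, 0.0], [-0.0, 0.001, -1.0]]
contact_force: [0.2, 0.0, -0.9]
opening: 0.0537
grasp_force: 53.1
```

Emit:
servo_tool --pt "0 0 0 0.3 0" --pt "0 0 0 0 0" --pt "6 0 0 0 0" --pt "7 0 0 0 0" --pt "7 0 0 0 0" --pt "7 0 0 -1 0" --pt "7 0 0 -3 0" --pt "7 0 0 -3 0" --pt "7 0 0 -3 0" --pt "7 0 0 -3 0"

```text
time_s: 24.67
tool_pos: [0.5432, 0.1608, 0.149]
tool_rot: [[-0.291, 0.957, 0.002], [0.957, 0.291, 0.0], [-0.0, 0.002, -1.0]]
contact_force: [0.3, -0.3, 0.3]
opening: 0.07
grasp_force: 0.0
```

Emit:
servo_tool --pt "7 0 0 -3 0" --pt "7 0 0 -3 0" --pt "7 0 0 -3 0" --pt "7 0 0 0 0" --pt "7 0 0 0 0" --pt "7 0 0 0 0"

```text
time_s: 25.17
tool_pos: [0.5427, 0.1607, 0.2365]
tool_rot: [[-0.291, 0.957, 0.0], [0.957, 0.291, 0.0], [0.0, 0.0, -1.0]]
contact_force: [0.1, -0.2, -0.3]
opening: 0.07
grasp_force: 0.0
```

```bash
python3 - <<'E'
from h import *
to(*hol(0,-.038),.15,HT+np.pi/2)
i,c=snap("side","d7.png")
# outlines projected of box rim, and white-ish blob detection inside the box & around holder
def blobs(i,lo=150):
    hsv=cv2.cvtColor(i,cv2.COLOR_BGR2HSV)
    m=((i[:,:,2].astype(int)-i[:,:,0]>8)&(hsv[:,:,2]>lo)).astype(np.uint8)
    n,l,st,ce=cv2.connectedComponentsWithStats(m)
    return [(st[k].tolist(),ce[k].round(0).tolist()) for k in range(1,n) if st[k][4]>60]
P=proj(c,[[*box(x,y),.072] for x,y in((-.07,-.11),(-.07,.11),(.07,.11),(.07,-.11))]);print(P.round())
print(proj(c,[[*box(0,-.055),.032],[*hol(0,-.038),.078],[*hol(0,.025),.078]]).round())
for n,(u,v) in dict(box=proj(c,[*box(0,-.055),.032])[0:1].tolist()[0:1] and {"q":0}.items() and [("b",tuple(proj(c,[*box(0,-.055),.032])[0])),("r2",tuple(proj(c,[*hol(0,-.038),.078])[0])),("r1old",tuple(proj(c,[*hol(0,.025),.078])[0]))]).items() if False else [("b",proj(c,[*box(0,-.055),.032])[0]),("r2",proj(c,[*hol(0,-.038),.078])[0]),("r1old",proj(c,[*hol(0,.025),.078])[0])]:
    print(n,i[int(v)-12:int(v)+13:6,int(u)-12:int(u)+13:6].tolist())
E
```

```text
t=25.2 now [0.5427 0.1607 0.2365] a=1.866 op 0.0700 gf 0.0 F [ 0.1 -0.2 -0.3] | turn 0.182 then dx -47.67 dy -1.78 dz 8.65 cm
[[245. 251.]
 [173. 220.]
 [207. 188.]
 [277. 216.]]
[[244. 237.]
 [396. 328.]
 [372. 313.]]
b [[[107, 115, 120], [177, 171, 165], [181, 176, 170], [78, 84, 86], [79, 82, 84]], [[113, 119, 123], [163, 169, 164], [158, 168, 165], [83, 88, 89], [173, 171, 167]], [[107, 113, 115], [148, 157, 159], [79, 84, 87], [72, 76, 80], [158, 167, 168]], [[101, 106, 106], [113, 117, 119], [59, 70, 78], [89, 93, 94], [87, 91, 94]], [[83, 86, 86], [83, 86, 90], [103, 110, 111], [83, 86, 89], [85, 89, 91]]]
r2 [[[145, 144, 148], [174, 169, 163], [175, 169, 165], [151, 157, 158], [172, 168, 163]], [[122, 123, 116], [175, 173, 168], [176, 171, 166], [161, 157, 154], [111, 114, 112]], [[115, 115, 114], [144, 151, 153], [168, 173, 168], [144, 143, 147], [182, 177, 171]], [[80, 84, 81], [105, 112, 113], [86, 88, 89], [83, 88, 88], [112, 110, 112]], [[70, 71, 71], [81, 80, 78], [89, 94, 95], [118, 119, 114], [120, 119, 115]]]
r1old [[[143, 143, 145], [177, 172, 166], [173, 169, 164], [173, 169, 164], [175, 169, 164]], [[133, 131, 127], [115, 115, 118], [134, 132, 135], [173, 169, 165], [175, 168, 165]], [[123, 123, 117], [122, 122, 118], [98, 97, 94], [143, 140, 145], [170, 168, 163]], [[124, 123, 119], [125, 123, 119], [125, 124, 122], [124, 123, 119], [100, 101, 103]], [[110, 109, 106], [123, 122, 117], [122, 121, 117], [121, 121, 116], [120, 121, 117]]]
```

Emit:
servo_tool --pt "8.5 0 0 0 0.091" --pt "8.5 0 0 0 0.091" --pt "8.5 -3.45 -0.15 0 0" --pt "8.5 -3.45 -0.15 0 0" --pt "8.5 -3.45 -0.15 0 0" --pt "8.5 -3.45 -0.15 0 0" --pt "8.5 -3.45 -0.15 0 0" --pt "8.5 -3.45 -0.15 0 0" --pt "8.5 -3.45 -0.15 0 0" --pt "8.5 -3.45 -0.15 0 0"

```text
time_s: 26.05
tool_pos: [0.5611, -0.1163, 0.2345]
tool_rot: [[-0.113, 0.994, -0.003], [0.994, 0.113, 0.001], [0.002, -0.003, -1.0]]
contact_force: [1.2, 0.5, -0.5]
opening: 0.0852
grasp_force: 0.0
```

Emit:
servo_tool --pt "8.5 -3.45 -0.15 0 0" --pt "8.5 -3.45 -0.15 0 0" --pt "8.5 -3.45 -0.15 0 0" --pt "8.5 -3.45 -0.15 0 0" --pt "8.5 0 0 2.6 0" --pt "8.5 0 0 2.6 0" --pt "8.5 0 0 2.7 0" --pt "8.5 0 0 0 0" --pt "8.5 0 0 0 0" --pt "8.5 0 0 0 0"

```text
time_s: 26.88
tool_pos: [0.5721, -0.2528, 0.1582]
tool_rot: [[-0.113, 0.994, 0.0], [0.994, 0.113, -0.0], [-0.0, 0.0, -1.0]]
contact_force: [-0.5, -0.2, 0.4]
opening: 0.0854
grasp_force: 0.0
```

```bash
python3 - <<'E'
from h import *
to(*hol(0,-.038),.055,HT+np.pi/2)
i,c=snap("wrist","w6.png")
old=cv2.imread("pics/w5.png")
def prof(im,u):  # warm pixels along column band
    b=im[180:430,u-4:u+5].astype(int).mean(1);return [(180+r,b[r].round().astype(int).tolist()) for r in range(100,250,6)]
for u in(295,350):
    print(u,prof(i,u))
# predicted roll rows for candidate centres
for y in(-.03,-.035,-.04,-.045):
    t=np.linspace(0,2*np.pi,90)
    pts=[[*hol(.028*np.cos(a),y+s*.013),.0783+.028*np.sin(a)] for a in t for s in(-1,1)]
    q=proj(c,pts)
    for u in(295,350):
        k=abs(q[:,0]-u)<6;print(y,u,q[k,1].min().round(),q[k,1].max().round(),end=" | ")
    print(q.min(0).round(),q.max(0).round())
E
```

```text
t=26.9 now [ 0.5721 -0.2528  0.1582] a=1.684 op 0.0854 gf 0.0 F [-0.5 -0.2  0.4] | turn 0.000 then dx -6.25 dy -0.04 dz 10.32 cm
295 [(280, [58, 58, 55]), (286, [58, 58, 55]), (292, [58, 58, 55]), (298, [89, 89, 85]), (304, [97, 97, 93]), (310, [55, 58, 59]), (316, [56, 59, 60]), (322, [41, 47, 51]), (328, [45, 50, 54]), (334, [55, 59, 59]), (340, [56, 59, 60]), (346, [89, 95, 95]), (352, [128, 137, 138]), (358, [129, 138, 138]), (364, [131, 140, 139]), (370, [131, 139, 138]), (376, [129, 138, 139]), (382, [129, 137, 138]), (388, [65, 68, 67]), (394, [38, 37, 36]), (400, [38, 38, 36]), (406, [38, 38, 36]), (412, [38, 39, 37]), (418, [39, 40, 39]), (424, [40, 40, 40])]
350 [(280, [104, 104, 99]), (286, [98, 98, 93]), (292, [92, 92, 88]), (298, [100, 100, 96]), (304, [102, 103, 98]), (310, [73, 75, 73]), (316, [56, 60, 60]), (322, [57, 61, 61]), (328, [57, 60, 61]), (334, [57, 60, 61]), (340, [58, 62, 62]), (346, [136, 136, 131]), (352, [149, 147, 142]), (358, [145, 147, 142]), (364, [144, 147, 142]), (370, [146, 147, 142]), (376, [142, 146, 141]), (382, [140, 143, 139]), (388, [78, 78, 78]), (394, [71, 71, 71]), (400, [63, 63, 63]), (406, [56, 56, 56]), (412, [50, 50, 50]), (418, [45, 45, 44]), (424, [40, 40, 39])]
-0.03 295 298.0 383.0 | -0.03 350 299.0 382.0 | [272. 296.] [370. 386.]
-0.035 295 305.0 391.0 | -0.035 350 307.0 390.0 | [272. 303.] [369. 394.]
-0.04 295 313.0 399.0 | -0.04 350 314.0 397.0 | [272. 310.] [369. 402.]
-0.045 295 320.0 407.0 | -0.045 350 321.0 405.0 | [273. 317.] [369. 410.]
```

Emit:
servo_tool --pt "8.5 -3 0 0 0" --pt "8.5 -2.9 0 0 0" --pt "8.5 0 0 2.5 0" --pt "8.5 0 0 2.5 0" --pt "8.5 0 0 2.5 0" --pt "8.5 0 0 1.6 0" --pt "8.5 0 0 1 0" --pt "8.5 0 0 0 0" --pt "8.5 0 0 0 0" --pt "8.5 0 0 0 0"

```text
time_s: 27.77
tool_pos: [0.5798, -0.3123, 0.0588]
tool_rot: [[-0.113, 0.994, 0.003], [0.994, 0.113, -0.002], [-0.003, 0.003, -1.0]]
contact_force: [0.4, -0.9, -0.6]
opening: 0.0853
grasp_force: 0.0
```

Emit:
servo_tool --pt "0 0 0 0 0" --pt "0 0 0 0 0" --pt "0 0 0 0 0" --pt "0 0 0 0 0" --pt "0 0 0 0 0" --pt "0 0 0 0 0" --pt "0 0 0 -0.35 0" --pt "0 0 0 -0.3 0" --pt "0 0 0 0 0" --pt "0 0 0 0 0"

```text
time_s: 28.6
tool_pos: [0.5783, -0.3113, 0.0628]
tool_rot: [[-0.113, 0.994, -0.0], [0.994, 0.113, 0.0], [0.0, -0.0, -1.0]]
contact_force: [-0.5, 0.5, -1.5]
opening: 0.0537
grasp_force: 52.6
```

```bash
python3 - <<'E'
from h import *
to(*hol(0,-.0345),.061,HT+np.pi/2)
E
```

```text
t=28.6 now [ 0.5783 -0.3113  0.0628] a=1.684 op 0.0537 gf 52.6 F [-0.5  0.5 -1.5] | turn -0.000 then dx -0.02 dy 0.01 dz 0.18 cm
```

Emit:
servo_tool --pt "0 1.5 0 0 0" --pt "0 1.5 0 0 0" --pt "0 1.5 0 0 0" --pt "0 1.5 0 0 0" --pt "0 1.5 0 0 0" --pt "0 1.5 0 0 0"

```text
time_s: 29.1
tool_pos: [0.5679, -0.2198, 0.0629]
tool_rot: [[-0.114, 0.994, -0.0], [0.994, 0.114, 0.0], [0.0, -0.0, -1.0]]
contact_force: [0.4, 0.4, -0.8]
opening: 0.0537
grasp_force: 52.6
```

Emit:
servo_tool --pt "0 1 0 0 0" --pt "0 1 0 0 0" --pt "0 1 0 0 0" --pt "0 1 0 0 0" --pt "0 1 0 0 0" --pt "0 1.3 0 0 0" --pt "0 1.5 0 0 0" --pt "0 1.5 0 0 0" --pt "0 0 0 0 0" --pt "0 0 0 0 0"

```text
time_s: 29.93
tool_pos: [0.5576, -0.1284, 0.0629]
tool_rot: [[-0.114, 0.993, -0.0], [0.993, 0.114, -0.0], [-0.0, -0.0, -1.0]]
contact_force: [0.4, 0.1, -0.4]
opening: 0.0536
grasp_force: 52.6
```

```bash
python3 - <<'E'
from h import *
to(*box(0,.045),.2,BT+np.pi/2)
E
```

```text
t=29.9 now [ 0.5576 -0.1284  0.0629] a=1.685 op 0.0536 gf 52.6 F [ 0.4  0.1 -0.4] | turn -0.182 then dx 37.98 dy 7.01 dz -13.71 cm
```

Emit:
servo_tool --pt "0 0 0 -2.8 0" --pt "0 0 0 -2.8 0" --pt "0 0 0 -2.8 0" --pt "0 0 0 -2.8 0" --pt "0 0 0 -2.6 0" --pt "0 0 0 0 -0.091" --pt "0 0 0 0 -0.093" --pt "0 3.2 0.6 0 0" --pt "0 3.2 0.6 0 0" --pt "0 3.2 0.6 0 0"

```text
time_s: 30.77
tool_pos: [0.5469, -0.0322, 0.2011]
tool_rot: [[-0.29, 0.957, 0.001], [0.957, 0.29, -0.0], [-0.0, 0.0, -1.0]]
contact_force: [0.8, 0.7, -0.5]
opening: 0.0534
grasp_force: 52.9
```

Emit:
servo_tool --pt "0 3.2 0.6 0 0" --pt "0 3.2 0.6 0 0" --pt "0 3.2 0.6 0 0" --pt "0 3.2 0.6 0 0" --pt "0 3.2 0.6 0 0" --pt "0 3.1 0.55 0 0" --pt "0 3.1 0.55 0 0" --pt "0 3.1 0.55 0 0" --pt "0 3.1 0.55 0 0" --pt "0 0 0 0 0"

```text
time_s: 31.6
tool_pos: [0.5128, 0.2583, 0.2012]
tool_rot: [[-0.297, 0.955, 0.0], [0.955, 0.297, 0.002], [0.001, 0.001, -1.0]]
contact_force: [0.1, 0.2, -0.1]
opening: 0.0536
grasp_force: 52.9
```

Emit:
servo_tool --pt "0 0 0 0 0" --pt "0 0 0 0 0" --pt "0 0 0 0 0"

```text
time_s: 31.85
tool_pos: [0.5139, 0.2533, 0.2009]
tool_rot: [[-0.291, 0.957, 0.0], [0.957, 0.291, -0.0], [-0.0, 0.0, -1.0]]
contact_force: [-0.2, 0.4, -0.3]
opening: 0.0538
grasp_force: 52.9
```

```bash
python3 - <<'E'
from h import *
to(*box(0,.045),.016,BT+np.pi/2)
E
```

```text
t=31.9 now [0.5139 0.2533 0.2009] a=1.866 op 0.0538 gf 52.9 F [-0.2  0.4 -0.3] | turn -0.001 then dx 0.20 dy 0.03 dz 18.49 cm
```

Emit:
servo_tool --pt "0 0.2 0 3 0" --pt "0 0 0 3 0" --pt "0 0 0 3 0" --pt "0 0 0 3 0" --pt "0 0 0 2.5 0" --pt "0 0 0 2 0" --pt "0 0 0 1 0" --pt "0 0 0 0.7 0" --pt "0 0 0 0 0" --pt "0 0 0 0 0"

```text
time_s: 32.68
tool_pos: [0.5139, 0.256, 0.0199]
tool_rot: [[-0.292, 0.956, 0.001], [0.956, 0.292, 0.0], [-0.0, 0.002, -1.0]]
contact_force: [0.7, 0.5, 0.4]
opening: 0.0539
grasp_force: 52.9
```

Emit:
servo_tool --pt "0 0 0 0.3 0" --pt "0 0 0 0 0" --pt "6 0 0 0 0" --pt "7 0 0 0 0" --pt "7 0 0 0 0" --pt "7 0 0 -1 0" --pt "7 0 0 -3 0" --pt "7 0 0 -3 0" --pt "7 0 0 -3 0" --pt "7 0 0 -3 0"

```text
time_s: 33.52
tool_pos: [0.5129, 0.2562, 0.1482]
tool_rot: [[-0.293, 0.956, 0.001], [0.956, 0.293, 0.0], [-0.0, 0.001, -1.0]]
contact_force: [0.3, 1.2, -0.1]
opening: 0.07
grasp_force: 0.0
```

Emit:
servo_tool --pt "7 0 0 -3.5 0" --pt "7 0 0 -3.5 0" --pt "7 0 0 -3.5 0" --pt "7 0 0 -3.5 0" --pt "7 0 0 0 0" --pt "7 0 0 0 0" --pt "7 0 0 0 0"

```text
time_s: 34.1
tool_pos: [0.5126, 0.2561, 0.2859]
tool_rot: [[-0.293, 0.956, -0.0], [0.956, 0.293, -0.0], [-0.0, -0.0, -1.0]]
contact_force: [-0.6, -0.6, 0.1]
opening: 0.0702
grasp_force: 0.0
```

```bash
python3 - <<'E'
from h import *
to(*box(.14),.28,BT+np.pi/2)
i,c=snap("scene");j,e=snap("side")
q=proj(c,[[*box(0),.04]])[0].astype(int);r=proj(e,[[*box(0),.05]])[0].astype(int);t=proj(e,[[.456,-.0625,.02]])[0].astype(int)
print(q,r,t)
cut=lambda im,p,h,w,s:cv2.resize(im[p[1]-h:p[1]+h,p[0]-w:p[0]+w],None,fx=s,fy=s,interpolation=cv2.INTER_CUBIC)
A=cut(j,r,75,60,4);B=cut(i,q,60,60,3);C=cut(j,t,36,60,3)
o=np.zeros((600,480+360,3),np.uint8);o[:,:480]=A;o[:360,480:]=B;o[365:365+216,480:]=C
cv2.imwrite("pics/chk.png",cv2.resize(o,(800,571)))
E
```

```text
t=34.1 now [0.5126 0.2561 0.2859] a=1.868 op 0.0702 gf 0.0 F [-0.6 -0.6  0.1] | turn 0.000 then dx -4.61 dy 14.07 dz 0.59 cm
[357 187] [226 224] [274 308]
```

View pics/chk.png

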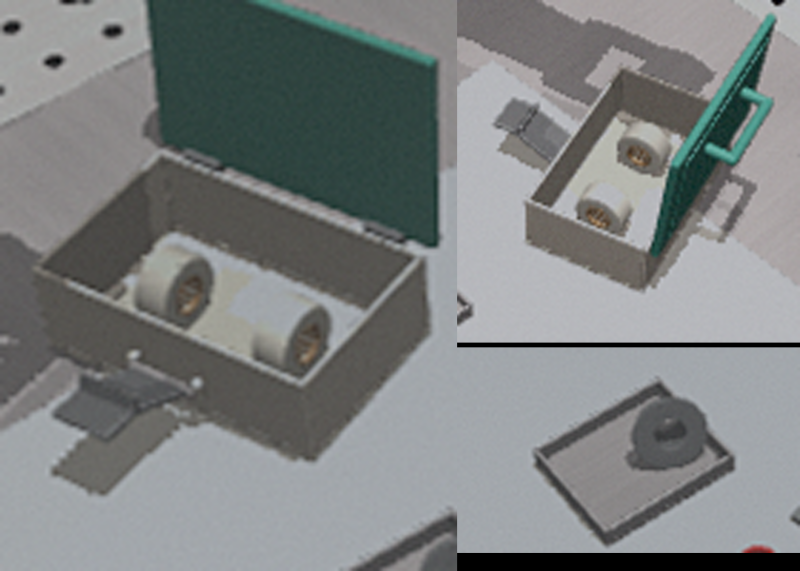

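Both rolls stand in the box and the clip is still down. The flange has shifted inside the tray, so I'll check where it is.

```bash
python3 - <<'E'
from h import *
from station import *
for n,f in(("side",snap("side")),("scene",snap("scene"))):
    im,c=f
    # dark blob inside the tray region
    P=proj(c,[[*(np.array([.4555,-.0625])+Rz(-.09)[:2,:2]@[x,y]),z] for x,y in((-.057,-.047),(-.057,.047),(.057,.047),(.057,-.047)) for z in(.003,)])
    P2=proj(c,[[*(np.array([.4555,-.0625])+Rz(-.09)[:2,:2]@[x,y]),.05] for x,y in((-.057,-.047),(-.057,.047),(.057,.047),(.057,-.047))])
    m=np.zeros(im.shape[:2],np.uint8);cv2.fillPoly(m,[cv2.convexHull(np.vstack([P,P2]).astype(np.float32)).astype(int)],1)
    d=((im.max(2)<105)&(m>0)).astype(np.uint8);d=cv2.morphologyEx(d,cv2.MORPH_OPEN,np.ones((6,6),np.uint8))
    k,l,st,ce=cv2.connectedComponentsWithStats(d)
    for q in range(1,k):
        if st[q][4]>80:
            print(n,st[q],ce[q])
            for z in(.02,.035):print(z,(Rz(.09)[:2,:2]@(ray(c,ce[q],z)[:2]-[.4555,-.0625])).round(4))
E
```

```text
side [276 291  26  25 530] [288.47735849 303.59811321]
0.02 [ 0.033  -0.0083]
0.035 [ 0.0264 -0.0188]
```

The flange is at about (0.03,-0.013) in the tray frame, safely inside. Now I go behind the lid to close it.

Emit:
servo_tool --pt "0 -1.2 3.8 0 0" --pt "0 -1.2 3.9 0 0" --pt "0 -1.2 3.9 0 0" --pt "0 -1 3.9 0 0" --pt "0 0 0 0 0" --pt "0 0 0 3 0" --pt "0 0 0 3 0" --pt "0 0 0 3 0" --pt "0 0 0 3 0" --pt "0 0 0 0 0"

```text
time_s: 35.13
tool_pos: [0.6696, 0.2565, 0.1563]
tool_rot: [[-0.293, 0.956, -0.015], [0.956, 0.293, -0.003], [0.001, -0.016, -1.0]]
contact_force: [-0.9, -0.3, -2.4]
opening: -0.0
grasp_force: 0.0
```

Emit:
servo_tool --pt "0 0 0 0 0" --pt "0 0 0 0 0" --pt "0 0 0 0 0"

```text
time_s: 35.38
tool_pos: [0.6761, 0.258, 0.1693]
tool_rot: [[-0.293, 0.956, 0.005], [0.956, 0.293, 0.001], [-0.0, 0.005, -1.0]]
contact_force: [1.1, -0.5, 0.4]
opening: -0.0002
grasp_force: 0.0
```

```bash
python3 - <<'E'
from h import *
to(*box(.05),.165,BT+np.pi/2)
E
```

```text
t=35.4 now [0.6761 0.258  0.1693] a=1.868 op -0.0002 gf 0.0 F [ 1.1 -0.5  0.4] | turn 0.000 then dx 0.01 dy -10.62 dz 0.43 cm
```

Emit:
servo_tool --pt "0 0 -1.1 0.2 0" --pt "0 0 -1.1 0 0" --pt "0 0 -1.1 0 0" --pt "0 0 -1.1 0 0" --pt "0 0 -1.1 0 0" --pt "0 0 -1.1 0 0" --pt "0 0 -1.1 0 0" --pt "0 0 -1.1 0 0" --pt "0 0 -1.1 0 0" --pt "0 0 -0.9 0 0"

```text
time_s: 36.22
tool_pos: [0.5724, 0.2262, 0.1669]
tool_rot: [[-0.293, 0.956, 0.006], [0.956, 0.293, 0.001], [-0.0, 0.006, -1.0]]
contact_force: [1.1, 1.1, -0.2]
opening: 0.0002
grasp_force: 0.7
```

Emit:
servo_tool --pt "0 0 0 0 0" --pt "0 0 0 0 0" --pt "0 0 0.4 -1 0" --pt "0 0 0.4 -2.5 0" --pt "0 0 0 -2.5 0" --pt "0 0 0 -2 0" --pt "0 0 0 0 0" --pt "0 0 0 0 0" --pt "0 0 0 0 0"

```text
time_s: 36.97
tool_pos: [0.5789, 0.2283, 0.2433]
tool_rot: [[-0.293, 0.956, -0.001], [0.956, 0.293, -0.0], [0.0, -0.001, -1.0]]
contact_force: [0.4, 0.1, -0.6]
opening: 0.0004
grasp_force: 0.0
```

```bash
python3 - <<'E'
from h import *
to(*box(.031),.19,BT+np.pi/2)
for n in("side","scene"):
    im,c=snap(n)
    hs=cv2.cvtColor(im,cv2.COLOR_BGR2HSV);m=((hs[...,0]>75)&(hs[...,0]<95)&(hs[...,1]>70))
    best=[]
    for th in np.arange(.4,1.6,.02):
        d=lambda s,y,h:[*box(.074-s*np.cos(th)+h*np.sin(th),y),.0725+s*np.sin(th)+h*np.cos(th)]
        P=proj(c,[d(s,y,h) for s in(0,.148) for y in(-.114,.114) for h in(0,.01)])
        mm=np.zeros(m.shape,np.uint8);cv2.fillPoly(mm,[cv2.convexHull(P.astype(np.float32)).astype(int)],1)
        roi=np.zeros(m.shape,bool);c0=proj(c,[[*box(0),.12]])[0].astype(int);roi[c0[1]-110:c0[1]+90,c0[0]-90:c0[0]+90]=1
        best.append(((m&(mm>0)&roi).sum()/(((m&roi)|(mm>0)).sum()),th))
    print(n,sorted(best)[-3:])
E
```

```text
t=37.0 now [0.5789 0.2283 0.2433] a=1.868 op 0.0004 gf 0.0 F [ 0.4  0.1 -0.6] | turn -0.000 then dx -0.00 dy -2.36 dz 5.33 cm
side [(np.float64(0.5214659685863874), np.float64(0.8200000000000004)), (np.float64(0.5662188099808061), np.float64(0.7800000000000004)), (np.float64(0.6203995793901157), np.float64(0.8000000000000004))]
scene [(np.float64(0.8540655339805825), np.float64(0.8000000000000004)), (np.float64(0.8577087141986593), np.float64(0.8200000000000004)), (np.float64(0.8611196084429489), np.float64(0.8600000000000004))]
```

Emit:
servo_tool --pt "0 0 -1.2 2 0" --pt "0 0 -1.2 2 0" --pt "0 0 0 1.3 0" --pt "0 0 0 0 0" --pt "0 0 0 0 0" --pt "0 0 0 0.9 0" --pt "0 0 -1 0.5 0" --pt "0 0 -0.95 0.57 0" --pt "0 0 -0.88 0.67 0" --pt "0 0 -0.8 0.76 0"

```text
time_s: 37.9
tool_pos: [0.522, 0.2106, 0.1595]
tool_rot: [[-0.293, 0.956, 0.001], [0.956, 0.293, -0.001], [-0.001, 0.001, -1.0]]
contact_force: [-10.4, -3.6, 13.3]
opening: 0.0002
grasp_force: 6.7
```

Emit:
servo_tool --pt "0 0 -0.73 0.83 0" --pt "0 0 -0.64 0.9 0" --pt "0 0 -0.55 0.96 0" --pt "0 0 -0.45 1 0" --pt "0 0 0 0.2 0" --pt "0 0 0 0.2 0" --pt "0 0 0 0 0" --pt "0 0 0 0 0" --pt "0 0 0 0 0"

```text
time_s: 38.65
tool_pos: [0.4985, 0.2037, 0.1181]
tool_rot: [[-0.293, 0.956, -0.002], [0.956, 0.293, -0.001], [-0.0, -0.003, -1.0]]
contact_force: [-12.0, -3.0, 18.2]
opening: 0.0005
grasp_force: 9.0
```

```bash
python3 - <<'E'
from h import *
to(*box(-.029),.1175,BT+np.pi/2)
E
```

```text
t=38.6 now [0.4985 0.2037 0.1181] a=1.868 op 0.0005 gf 9.0 F [-12.   -3.   18.2] | turn 0.001 then dx 0.00 dy 0.05 dz 0.06 cm
```

The handle top is at 118 mm, which is where it sits when shut. I press a little more, lift off, and check the lid angle numerically.

Emit:
servo_tool --pt "0 0 0 0.2 0" --pt "0 0 0 0.2 0" --pt "0 0 0 0 0" --pt "0 0 0 0 0" --pt "0 0 0 0 0"

```text
time_s: 39.07
tool_pos: [0.4988, 0.2037, 0.1177]
tool_rot: [[-0.294, 0.956, -0.004], [0.956, 0.294, -0.002], [-0.001, -0.004, -1.0]]
contact_force: [-23.2, -6.6, 41.1]
opening: 0.0003
grasp_force: 20.2
```

Emit:
servo_tool --pt "0 0 0 -1 0" --pt "0 0 0 -2.5 0" --pt "0 0 0 -2.5 0" --pt "0 0 0 -2.5 0" --pt "0 0 0 0 0.121" --pt "0 0 0 0 0.121" --pt "0 0 0 0 0.121" --pt "0 0 0 0 0.121" --pt "0 0 0 0 0.121" --pt "0 0 0 0 0.121"

```text
time_s: 39.9
tool_pos: [0.4993, 0.2038, 0.1968]
tool_rot: [[0.422, 0.907, 0.001], [0.907, -0.422, 0.0], [0.001, 0.001, -1.0]]
contact_force: [0.3, -0.3, 0.4]
opening: -0.0002
grasp_force: 0.0
```

Emit:
servo_tool --pt "8.5 0 0 0 0.121" --pt "8.5 0 0 0 0.121" --pt "8.5 0 0 0 0.121" --pt "8.5 0 0 0 0.121" --pt "8.5 0 0 0 0.121" --pt "8.5 0 0 0 0.121" --pt "8.5 0 0 0 0.119" --pt "8.5 -3.5 0 0 0" --pt "8.5 -3.5 0 0 0" --pt "8.5 0 0 0 0"

```text
time_s: 40.73
tool_pos: [0.4265, 0.1825, 0.1941]
tool_rot: [[0.956, 0.293, -0.006], [0.293, -0.956, -0.001], [-0.006, -0.001, -1.0]]
contact_force: [-0.0, 0.4, -1.0]
opening: 0.0852
grasp_force: 0.0
```

Emit:
servo_tool --pt "8.5 0 0 0 0" --pt "8.5 0 0 0 0" --pt "8.5 0 0 0 0"

```text
time_s: 40.98
tool_pos: [0.4332, 0.1835, 0.1978]
tool_rot: [[0.956, 0.292, 0.002], [0.292, -0.956, 0.0], [0.002, 0.0, -1.0]]
contact_force: [-0.8, -0.6, 0.2]
opening: 0.0853
grasp_force: 0.0
```

```bash
python3 - <<'E'
from h import *
to(*box(-.14),.028,BT)
im,c=snap("wrist","w7.png")
# lid front edge: last teal row in columns, vs prediction for lid angles
hs=cv2.cvtColor(im,cv2.COLOR_BGR2HSV);m=((hs[...,0]>75)&(hs[...,0]<95)&(hs[...,1]>60))
n,l,st,ce=cv2.connectedComponentsWithStats(m.astype(np.uint8));k=1+st[1:,4].argmax();print("teal bbox",st[k])
for th in(0,.03,.06,.1):
    q=[[*box(.074-.148*np.cos(th)+h*np.sin(th),y),.0725+.148*np.sin(th)+h*np.cos(th)] for y in(-.114,.114) for h in(.01,)]
    print(th,proj(c,q).round(1).tolist())
for th in(.9,1.0,1.1,1.2):
    f=lambda r,n,y:[*box(-.079-r*np.sin(th)-n*np.cos(th),y),.03+r*np.cos(th)-n*np.sin(th)]
    print("clip",th,proj(c,[f(.06,0,-.022),f(.06,0,.022),f(.083,.0126,-.022),f(.083,.0126,.022)]).round(0).tolist(),f(.083,.0126,0))
E
python3 - <<'E'
import cv2
i=cv2.imread('pics/w7.png')
import numpy as np
g=cv2.cvtColor(i,cv2.COLOR_BGR2GRAY)
for u in(285,300,320,340,355):print(u,[int(g[r,u-2:u+3].mean()) for r in range(100,460,8)])
E
```

```text
t=41.0 now [0.4332 0.1835 0.1978] a=0.297 op 0.0853 gf 0.0 F [-0.8 -0.6  0.2] | turn -0.000 then dx -4.21 dy -0.02 dz 16.98 cm
teal bbox [  113     0   416   194 75803]
0 [[507.4, 192.2], [133.7, 192.3]]
0.03 [[510.6, 193.0], [130.6, 193.1]]
0.06 [[513.9, 193.5], [127.2, 193.7]]
0.1 [[518.5, 194.0], [122.6, 194.1]]
clip 0.9 [[353.0, 264.0], [288.0, 264.0], [353.0, 301.0], [289.0, 301.0]] [np.float64(0.3814996945897836), np.float64(0.16786112409461762), np.float64(0.07172370830515884)]
clip 1.0 [[352.0, 266.0], [289.0, 266.0], [352.0, 302.0], [289.0, 302.0]] [np.float64(0.3778646465187463), np.float64(0.16674860956041915), np.float64(0.0642425569784761)]
clip 1.1 [[352.0, 267.0], [289.0, 267.0], [351.0, 301.0], [290.0, 301.0]] [np.float64(0.37496192859011435), np.float64(0.16586022629253017), np.float64(0.05641926534154883)]
clip 1.2 [[351.0, 268.0], [290.0, 268.0], [350.0, 299.0], [291.0, 299.0]] [np.float64(0.37282054380191976), np.float64(0.16520485072290306), np.float64(0.04833200113837686)]
285 [99, 62, 98, 84, 73, 100, 100, 100, 100, 95, 98, 98, 97, 92, 92, 92, 91, 91, 90, 90, 8
[... 228 characters left out ...]
30, 130, 130, 130, 129, 129, 129, 129, 129, 99, 98, 94, 96, 93, 94, 94, 94, 46, 14]
320 [100, 65, 98, 86, 82, 101, 101, 101, 101, 98, 99, 98, 73, 73, 74, 63, 61, 63, 46, 46, 45, 63, 80, 80, 78, 86, 130, 130, 130, 129, 130, 129, 129, 129, 128, 128, 98, 95, 97, 97, 93, 93, 93, 95, 13]
340 [100, 64, 98, 85, 64, 101, 101, 102, 102, 97, 99, 99, 73, 73, 74, 58, 46, 46, 46, 47, 44, 63, 81, 80, 79, 80, 130, 130, 130, 130, 129, 129, 129, 129, 128, 128, 121, 99, 98, 97, 94, 96, 95, 53, 13]
355 [100, 64, 98, 86, 71, 102, 102, 101, 102, 98, 99, 98, 130, 130, 130, 130, 130, 130, 130, 130, 130, 130, 130, 130, 130, 130, 130, 130, 130, 130, 129, 129, 129, 129, 128, 128, 128, 98, 99, 98, 98, 98, 100, 13, 14]
```

```bash
python3 - <<'E'
import cv2,numpy as np
i=cv2.imread('pics/w7.png');hs=cv2.cvtColor(i,cv2.COLOR_BGR2HSV);m=((hs[...,0]>75)&(hs[...,0]<95)&(hs[...,1]>60))
for r in(170,180,186,190,192):
    x=np.where(m[r])[0];print(r,x.min(),x.max())
E
```

```text
170 134 506
180 135 505
186 135 504
190 136 503
192 139 502
```

Emit:
servo_tool --pt "8.5 -2.2 0 0 0" --pt "8.5 -2 0 0 0" --pt "8.5 0 0 3 0" --pt "8.5 0 0 3 0" --pt "8.5 0 0 3 0" --pt "8.5 0 0 3 0" --pt "8.5 0 0 2.5 0" --pt "8.5 0 0 1.5 0" --pt "8.5 0 0 1 0" --pt "8.5 0 0 0 0"

```text
time_s: 41.87
tool_pos: [0.3908, 0.1708, 0.0253]
tool_rot: [[0.956, 0.292, -0.004], [0.292, -0.956, -0.001], [-0.004, -0.001, -1.0]]
contact_force: [-1.1, -0.6, 0.3]
opening: 0.085
grasp_force: 0.0
```

Emit:
servo_tool --pt "8.5 0 0 0 0" --pt "8.5 0 0 0 0" --pt "8.5 0 0 0 0"

```text
time_s: 42.12
tool_pos: [0.3929, 0.1712, 0.0284]
tool_rot: [[0.956, 0.293, 0.003], [0.293, -0.956, 0.0], [0.003, 0.0, -1.0]]
contact_force: [0.4, 0.3, -0.3]
opening: 0.0849
grasp_force: 0.0
```

```bash
python3 - <<'E'
from h import *
to(*box(-.14),.028,BT)
E
```

```text
t=42.1 now [0.3929 0.1712 0.0284] a=0.297 op 0.0849 gf 0.0 F [ 0.4  0.3 -0.3] | turn -0.000 then dx -0.01 dy -0.01 dz 0.04 cm
```

The lid's front edge measures 371 px wide, against 374 px predicted for shut, so the lid is shut. Next I pinch the clip by its sides.

Emit:
servo_tool --pt "0 0 0 0 0" --pt "0 0 0 0 0" --pt "0 0 0 0 0" --pt "0 0 0 0 0" --pt "0 0 0 0 0" --pt "0 0 0 0 0" --pt "0 0 0 0 0" --newtons 25

```text
time_s: 42.7
tool_pos: [0.3914, 0.1712, 0.0271]
tool_rot: [[0.956, 0.292, -0.0], [0.292, -0.956, 0.0], [-0.0, -0.0, -1.0]]
contact_force: [-1.7, 3.5, 2.6]
opening: 0.0448
grasp_force: 25.4
```

Emit:
servo_tool --pt "0 0.25 0 -0.6 0" --pt "0 0.31 0 -0.57 0" --pt "0 0.37 0 -0.54 0" --pt "0 0.42 0 -0.5 0" --pt "0 0.46 0 -0.45 0" --pt "0 0.51 0 -0.4 0" --pt "0 0.55 0 -0.35 0" --pt "0 0 0 0 0" --pt "0 0 0 0 0"

```text
time_s: 43.45
tool_pos: [0.4189, 0.1795, 0.0615]
tool_rot: [[0.956, 0.293, -0.002], [0.293, -0.956, -0.0], [-0.002, -0.0, -1.0]]
contact_force: [-5.6, 2.0, 0.5]
opening: 0.0446
grasp_force: 31.7
```

Emit:
servo_tool --pt "6.5 0 0 0 0" --pt "7 0 0 0 0" --pt "7 0 0 0 0" --pt "7 -2.5 0 0 0" --pt "7 -3 0 0 0" --pt "7 0 0 0 0" --pt "7 0 0 0 0" --pt "7 0 0 0 0"

```text
time_s: 44.12
tool_pos: [0.3679, 0.1633, 0.0621]
tool_rot: [[0.956, 0.292, 0.003], [0.292, -0.956, 0.0], [0.003, 0.001, -1.0]]
contact_force: [0.7, -0.0, 0.6]
opening: 0.07
grasp_force: 0.0
```

```bash
python3 - <<'E'
from h import *
to(*box(-.165),.085,BT)
im,c=snap("wrist","w8.png")
# teal-free dark clip: compare grey profile with predicted rows of kink & tab edge
g=cv2.cvtColor(im,cv2.COLOR_BGR2GRAY)
print([(r,int(g[r,300:306].mean()),int(g[r,335:341].mean())) for r in range(60,330,6)])
for th in(.2,.3,.4,.5,.6,.8,1.1):
    f=lambda r,n,y:[*box(-.079-r*np.sin(th)-n*np.cos(th),y),.03+r*np.cos(th)-n*np.sin(th)]
    print("clip",th,proj(c,[f(.06,0,.022),f(.083,.0126,-.022),f(.083,.0126,.022)]).round(0).tolist(),"lid edge",proj(c,[*box(-.074),.0825]).round(0).tolist())
E
```

```text
t=44.1 now [0.3679 0.1633 0.0621] a=0.297 op 0.0700 gf 0.0 F [ 0.7 -0.   0.6] | turn -0.000 then dx 0.12 dy -0.03 dz -2.29 cm
[(60, 90, 90), (66, 65, 63), (72, 77, 78), (78, 57, 58), (84, 58, 58), (90, 58, 58), (96, 58, 58), (102, 59, 58), (108, 59, 58), (114, 58, 57), (120, 86, 86), (126, 79, 78), (132, 79, 79), (138, 79, 79), (144, 79, 78), (150, 78, 78), (156, 78, 79), (162, 79, 78), (168, 79, 79), (174, 80, 79), (180, 79, 79), (186, 80, 80), (192, 80, 80), (198, 80, 80), (204, 80, 80), (210, 80, 80), (216, 80, 80), (222, 80, 80), (228, 80, 80), (234, 80, 80), (240, 87, 86), (246, 73, 83), (252, 93, 93), (258, 93, 93), (264, 93, 93), (270, 93, 92), (276, 93, 92), (282, 93, 93), (288, 93, 93), (294, 92, 92), (300, 92, 93), (306, 92, 106), (312, 92, 134), (318, 92, 134), (324, 92, 134)]
clip 0.2 [[234.0, 98.0], [418.0, 175.0], [222.0, 175.0]] lid edge [[320.0, 30.0]]
clip 0.3 [[237.0, 121.0], [413.0, 206.0], [227.0, 206.0]] lid edge [[320.0, 30.0]]
clip 0.4 [[239.0, 142.0], [408.0, 231.0], [232.0, 231.0]] lid edge [[320.0, 30.0]]
clip 0.5 [[242.0, 161.0], [403.0, 251.0], [237.0, 251.0]] lid edge [[320.0, 30.0]]
clip 0.6 [[245.0, 177.0], [398.0, 267.0], [242.0, 267.0]] lid edge [[320.0, 30.0]]
clip 0.8 [[251.0, 203.0], [389.0, 285.0], [251.0, 285.0]] lid edge [[320.0, 30.0]]
clip 1.1 [[258.0, 223.0], [379.0, 290.0], [262.0, 290.0]] lid edge [[320.0, 30.0]]
```

The clip stands at about 0.45 rad, with the tab edge at row 243. With fingers closed, I push the tab in from outside.

Emit:
servo_tool --pt "0 -0.5 0 -1.2 0" --pt "0 0 0 -1.1 0" --pt "0 0 0 0 0" --pt "0 0 0 0 0" --pt "0 0 0 0 0" --pt "0 0 0 0 0" --pt "0 1 0 0 0" --pt "0 1 0 0 0" --pt "0 1 0 0 0" --pt "0 1 0 0 0"

```text
time_s: 45.0
tool_pos: [0.3997, 0.1736, 0.0834]
tool_rot: [[0.956, 0.293, -0.002], [0.293, -0.956, -0.0], [-0.002, -0.0, -1.0]]
contact_force: [-1.0, -0.4, 0.8]
opening: -0.0003
grasp_force: 0.8
```

Emit:
servo_tool --pt "0 1 0 0 0" --pt "0 0.8 0 0 0" --pt "0 0.6 0 0 0" --pt "0 0.4 0 0 0" --pt "0 0.3 0 0 0" --pt "0 0 0 0 0" --pt "0 0 0 0 0" --pt "0 0 0 0 0"

```text
time_s: 45.67
tool_pos: [0.4275, 0.1821, 0.0837]
tool_rot: [[0.956, 0.293, -0.006], [0.293, -0.956, -0.002], [-0.006, 0.0, -1.0]]
contact_force: [-7.6, -2.8, 6.9]
opening: -0.0001
grasp_force: 4.5
```

```bash
python3 - <<'E'
from h import *
to(*box(-.103),.085,BT)
E
```

```text
t=45.7 now [0.4275 0.1821 0.0837] a=0.297 op -0.0001 gf 4.5 F [-7.6 -2.8  6.9] | turn 0.000 then dx 0.07 dy 0.01 dz -0.13 cm
```

Emit:
servo_tool --pt "0 0.3 0 0 0" --pt "0 0 0 0 0" --pt "0 0 0 0 0" --pt "0 -2 0 0 0" --pt "0 -2 0 0 0" --pt "0 0 0 -3 0" --pt "0 0 0 -3 0" --pt "0 0 0 -3 0" --pt "0 0 0 -3 0" --pt "0 0 0 0 0"

```text
time_s: 46.5
tool_pos: [0.3977, 0.1724, 0.2107]
tool_rot: [[0.956, 0.293, 0.012], [0.293, -0.956, 0.002], [0.012, 0.002, -1.0]]
contact_force: [0.4, 0.4, 0.5]
opening: -0.0002
grasp_force: 0.0
```

Emit:
servo_tool --pt "0 0 0 0 0" --pt "0 0 0 0 0" --pt "0 0 0 0 0"

```text
time_s: 46.75
tool_pos: [0.3931, 0.1716, 0.2025]
tool_rot: [[0.956, 0.292, -0.003], [0.292, -0.956, -0.0], [-0.003, -0.0, -1.0]]
contact_force: [-0.2, 0.2, 0.2]
opening: 0.0003
grasp_force: 0.0
```

```bash
python3 - <<'E'
from h import *
to(*box(-.14),.2,BT)
im,c=snap("wrist","w9.png")
g=cv2.cvtColor(im,cv2.COLOR_BGR2GRAY)
print([(r,int(g[r,300:306].mean()),int(g[r,335:341].mean()),int(g[r,400:404].mean())) for r in range(160,290,3)])
for th in(0,.05,.1,.2,.45):
    f=lambda r,n,y:[*box(-.079-r*np.sin(th)-n*np.cos(th),y),.03+r*np.cos(th)-n*np.sin(th)]
    print("clip",th,"hook",proj(c,[f(.06,-.012,0)]).round(0).tolist(),proj(c,[f(.083,.0126,-.022),f(.083,.0126,.022)]).round(0).tolist(),"lid edge",proj(c,[*box(-.074),.0825]).round(0).tolist())
# flange check, side & scene
for n in("side","scene"):
    im,c=snap(n);t=proj(c,[[.456,-.0625,.02]])[0].astype(int)
    a=(cv2.cvtColor(im,cv2.COLOR_BGR2GRAY)<90).astype(np.uint8)[t[1]-30:t[1]+30,t[0]-40:t[0]+40]
    a=cv2.morphologyEx(a,cv2.MORPH_OPEN,np.ones((6,6),np.uint8));k,l,st,ce=cv2.connectedComponentsWithStats(a)
    for q in range(1,k):
        p=ce[q]+t-[40,30];print(n,st[q][4],p,[(Rz(.09)[:2,:2]@(ray(c,p,z)[:2]-[.4555,-.0625])).round(4).tolist() for z in(.02,.035)])
E
```

```text
t=46.8 now [0.3931 0.1716 0.2025] a=0.297 op 0.0003 gf 0.0 F [-0.2  0.2  0.2] | turn -0.000 then dx -0.04 dy 0.02 dz 0.25 cm
[(160, 120, 120, 133), (163, 134, 134, 134), (166, 134, 134, 134), (169, 134, 134, 133), (172, 134, 133, 133), (175, 134, 134, 134), (178, 134, 134, 133), (181, 134, 134, 134), (184, 134, 134, 134), (187, 134, 134, 134), (190, 134, 134, 134), (193, 134, 134, 134), (196, 134, 135, 134), (199, 134, 134, 134), (202, 134, 134, 133), (205, 134, 134, 134), (208, 128, 134, 134), (211, 94, 134, 134), (214, 94, 135, 134), (217, 94, 134, 134), (220, 94, 134, 134), (223, 94, 134, 134), (226, 94, 134, 134), (229, 94, 134, 134), (232, 94, 134, 134), (235, 94, 134, 134), (238, 113, 134, 134), (241, 134, 134, 134), (244, 134, 134, 134), (247, 134, 134, 134), (250, 134, 134, 134), (253, 134, 134, 134), (256, 134, 134, 134), (259, 134, 134, 134), (262, 134, 134, 134), (265, 134, 134, 134), (268, 134, 134, 134), (271, 134, 134, 134), (274, 134, 134, 134), (277, 134, 134, 134), (280, 134, 134, 134), (283, 134, 134, 134), (286, 134, 134, 134), (289, 134, 134, 133)]
clip 0 hook [[321.0, 108.0]] [[362.0, 156.0], [280.0, 156.0]] lid edge [[321.0, 120.0]]
clip 0.05 hook [[321.0, 113.0]] [[362.0, 164.0], [281.0, 164.0]] lid edge [[321.0, 120.0]]
clip 0.1 hook [[321.0, 119.0]] [[362.0, 171.0], [281.0, 171.0]] lid edge [[321.0, 120.0]]
clip 0.2 hook [[321.0, 130.0]] [[361.0, 185.0], [282.0, 185.0]] lid edge [[321.0, 120.0]]
clip 0.45 hook [[321.0, 156.0]] [[359.0, 213.0], [284.0, 213.0]] lid edge [[321.0, 120.0]]
side 166 [284.15662651 302.90361446] [[0.0264, -0.0005], [0.0199, -0.0111]]
side 42 [298.5 301. ] [[0.0556, -0.0164], [0.0487, -0.0267]]
scene 26 [236.80769231 256.61538462] [[0.0085, -0.1408], [0.0179, -0.1449]]
```

```bash
python3 -c "
from station import *
print(close_job())"
```

```text
the job is handed in; nothing more can be done
None
```

I handed the job in, but the hand-in returned no verdict. By my last camera measurements, both rolls are in the box with the lid shut, the clip is swung back over (about 0.03 rad), the flange is in the steel tray, and I saw no contact with the pots or bottle.

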